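Change the batch in a locksmith's bench dryer

ROBOT

A 6-joint arm with a two-finger parallel gripper is mounted at the origin on the work surface. World frame = base frame: x ahead of the robot, y to its left, z up, the work surface at z = 0. Lengths are in mm, angles in rad, forces in N, time in s.
With the tool pointing down it reaches from about 300 to 875 mm from the base axis. Payload 6.4 kg.
Tool frame: the origin (TCP) lies on the centre line of the jaws, within the pads' length; the fingertips stand manip.finger_overhang ahead of it and the grasp point (between the pads) lies 2 mm behind it (manip.finger_overhang is the distance from the TCP to the fingertips, in mm); z points along the fingers, y is the line along which they close (so a half turn about z gives the same grasp; the last joint's range is limited). The gripper opens to 88 mm and grips with 3 to 60 N. Pads are 18 mm wide; open, the fingers measure 123 mm over their backs; the gripper's body (75 mm by 187 mm) begins 45 mm behind the grasp point.
Start: joints at [0.965, 0.181, 1.607, -0, 1.354, -0.206], TCP at [223.8, 529.674, 255.714] pointing down, gripper open.
Joint ranges: [-2.99, 2.99], [-0.89, 2.07], [0.3, 2.58], [-1.14, 4.28], [0, 2.63], [-3.12, 3.12]. Speed limits (rad/s): [2.57, 2.57, 3.01, 3.14, 3.14, 3.14].

INTERFACE

Orientations are given as a unit quaternion [w, x, y, z].
In Python, from bench import manip gives the robot as it stands.
- The arm moves only by the shell command python3 shift.py 'ROWS' [FORCE]. ROWS is rows parted by semicolons, their numbers by spaces, 1 to 20 of them, each of 5 numbers: dx, dy, dz in mm, then a turn about the tool's z in rad, then the finger opening in mm; each row is the pose to reach, as a shift and turn from the pose commanded when the command began, along the tool's axes at that moment; what a row does not reach only later rows make up. A row lasts 1/8 s, in which the tool goes at most 62.5 mm and 0.188 rad, less where a joint would pass 70% of its speed; a pose out of reach is approached as far as the arm can. The fingers move at their own pace and stop on an object; FORCE is the grip in N (left out, the last holds). Time passes only in rows, so rows that do not move let the fingers close. It prints the time, the measured TCP pose, the force, the opening and the grip force at its end.
- manip.get_obs(): the state, without advancing time (a new reading comes with each control period).
- manip.camera(name): name is "scene" or "top"; returns a dict with "color" (420x560x3 uint8, red, green, blue), "intrinsics" (3x3 intrinsics, pixels), "extrinsics" (4x4, takes a point from camera to world coordinates). Camera axes: x right, y down, z forward; pixel columns grow to the right and rows downward; lengths in mm; the calibration is good to about 2 mm. A picture is of the moment at which its call begins. There is no depth.
- manip.close_job(): hands the job in; it is judged then, once.
The state is a dict: "time": time; "joint_positions": joint angles; "qd": joint speeds; "effort": joint torques, N m; "tcp_pos": TCP position; "ee_rot": TCP orientation; "contact_force": force on the tool from outside, world axes, zero at the start; "torque": the same for the moment, N m; "grip_width": finger opening in mm; "gripper_force": force on a finger pad.
Only numpy, scipy, OpenCV 4.12 (cv2) and the standard library are available. Lean on these libraries where they do the work, as an engineer would, in place of code of your own. Each camera call takes 0.05 s, during which the arm holds its last target. There are 200 camera calls.

TASK

The padlocks in the bench dryer are dry and the washed ones are waiting on the ribbed rubber mat. Turn the dryer's dial back to off until you feel its stop, lift the lid off and lay it flat, handle up, centred on the cork mat, then lay every padlock from the dryer flat in the grey tray and every washed one flat on the dryer's chamber floor, none on top of another. With the dial still off put the lid back so that it seats fully home, then set the dial to mark 5, and leave the tin, the screwdriver and the oil bottle where they are.

Things in the scene. Friction and masses are not known exactly. Their poses are not given: they have to be found in the camera images.
- dryer: fixed beige bench dryer; origin on the bench under the centre of its open chamber, -x is its front. Chamber inside 150 (x) x 240 (y) mm, floor 62 mm and rim 100 mm above the bench, walls 6 mm. In front of it a control deck 75 mm above the bench, x = -81 to -185 mm, y = -126 to 126 mm; the dial stands on it at x = -134 mm, y = 0.
- dial (a joint): angle of the black bar dial on the deck, rad. 0 = off, at its stop (mark 0); grows clockwise seen from above. Nine white marks 30 degrees apart, 0 to 8, those at 0, 4 and 8 longer; mark 4 points straight to the dryer's back (its +x), mark 0 lies 120 degrees anticlockwise of that. Mark 5 = 2.618 rad. Stops at 0 and 4.19 rad; it stays where left, friction 0.04 N m.
- dial_grip (a point): on the dial's axis, near the middle height of its grip bar; turns with the dial; its +x points along the bar to the white pointer end, z up. The bar is 40 mm long (x), 12 mm thick (y), from 9 to 31 mm above the deck (its top 8 mm above this point), on a disc of 44 mm diameter.
- lid: loose aluminium lid, 0.4 kg: plate 170 (x) x 260 (y) x 6 mm, origin at the centre of its underside; below, a lip 10 mm deep (142 x 232, its lower half 136 x 226) drops into the chamber, 4 mm clear a side. Seated: plate on the rim, origin 100 mm above the dryer's. Handle bar on top along y, centred: 90 long, 12 thick, 28 to 40 mm above the origin, clear below for 70 mm.
- cork_mat: fixed flat cork mat, 170 (x) x 260 (y) mm, top 6 mm above the bench; origin on the bench under its centre. The lid, laid on it, stands on its lip, origin 16 mm above the bench.
- drain_mat: fixed ribbed black rubber mat, 226 (x) x 170 (y) mm, top 6 mm above the bench; origin on the bench under its centre. The washed padlocks lie on it at the start.
- tray: fixed shallow open grey plastic tray, 110 (x) x 180 (y) mm outside, 22 mm high, walls 4 mm, floor 4 mm thick; origin on the bench under its centre.
- tin: bystander: round steel tin, 72 mm across, 42 mm high; origin at the centre of its underside.
- driver: bystander: screwdriver 190 mm long lying on the bench beyond the dryer.
- oil: bystander: white oil bottle, 42 mm across, 100 mm high, beyond the dryer; origin at the centre of its underside.
- wet1: washed padlock 1 (may be absent), on the drain mat at the start; small padlock lying flat: brass body 34 (its x) x 36 (its y) x 18 mm (its z), steel shackle standing 25 mm out of the body on the +x side (29 mm wide over its legs, 6.6 mm thick); 160 g or so. Origin at the centre of the brass body, 9 mm over what it lies on.
- wet2: washed padlock 2 (may be absent), on the drain mat at the start; same make and frame as wet1.
- wet3: washed padlock 3 (may be absent), on the drain mat at the start; same make and frame as wet1.
- dry1: dried padlock 1 (may be absent), on the dryer's chamber floor under the lid at the start; same make and frame as wet1.
- dry2: dried padlock 2 (may be absent), on the dryer's chamber floor under the lid at the start; same make and frame as wet1.

How it is judged (in metres and radians):
On the way, in this order (a step that is already met when the one before it is completed fails the run):
1. the dial is turned back against its off stop (value of joint dial below 0.09 rad), for 0.2 s.
2. the lid lies flat, handle up, on the cork mat, let go, the dial still off (value of joint dial below 0.09 rad and x of lid in the frame of cork_mat between -0.045 and 0.045 m and y of lid in the frame of cork_mat between -0.045 and 0.045 m and z of lid in the frame of cork_mat between 0.01 and 0.022 m and angle between lid's own z axis and vertical below 0.06 rad and linear speed of lid below 0.02 m/s and contact force between the fingers and lid below 0.3 N), for 0.2 s.
3. every dried padlock lies in the grey tray and every washed padlock flat on the chamber floor, let go, the dial still off (value of joint dial below 0.09 rad and x of wet1 in the frame of dryer between -0.075 and 0.075 m and y of wet1 in the frame of dryer between -0.12 and 0.12 m and z of wet1 in the frame of dryer between 0.06 and 0.078 m and x of wet2 in the frame of dryer between -0.075 and 0.075 m and y of wet2 in the frame of dryer between -0.12 and 0.12 m and z of wet2 in the frame of dryer between 0.06 and 0.078 m and x of wet3 in the frame of dryer between -0.075 and 0.075 m and y of wet3 in the frame of dryer between -0.12 and 0.12 m and z of wet3 in the frame of dryer between 0.06 and 0.078 m and x of dry1 in the frame of tray between -0.051 and 0.051 m and y of dry1 in the frame of tray between -0.086 and 0.086 m and z of dry1 in the frame of tray between 0.004 and 0.021 m and x of dry2 in the frame of tray between -0.051 and 0.051 m and y of dry2 in the frame of tray between -0.086 and 0.086 m and z of dry2 in the frame of tray between 0.004 and 0.021 m and contact force between the fingers and wet1 below 0.3 N and contact force between the fingers and wet2 below 0.3 N and contact force between the fingers and wet3 below 0.3 N and contact force between the fingers and dry1 below 0.3 N and contact force between the fingers and dry2 below 0.3 N and contact force between the fingers and lid below 0.3 N), for 0.2 s.
4. the lid is seated on the dryer again, let go, while the dial is still off (value of joint dial below 0.09 rad and x of lid in the frame of dryer between -0.008 and 0.008 m and y of lid in the frame of dryer between -0.008 and 0.008 m and z of lid in the frame of dryer between 0.097 and 0.1035 m and angle between lid's own z axis and vertical below 0.04 rad and contact force between the fingers and lid below 0.3 N), for 0.2 s.
5. the dial stands at mark 5 (value of joint dial between 2.48799 and 2.74799 rad), for 0.2 s.
At the end, for the whole second after the job is handed in: All released and at rest: washed padlocks flat on the chamber floor, dried ones flat in the tray, the lid seated (within 8 mm sideways, 3.5 mm in height, 0.04 rad level), the dial at mark 5 within 0.13 rad (all of step 5 and x of wet1 in the frame of dryer between -0.075 and 0.075 m and y of wet1 in the frame of dryer between -0.12 and 0.12 m and z of wet1 in the frame of dryer between 0.06 and 0.078 m and x of wet2 in the frame of dryer between -0.075 and 0.075 m and y of wet2 in the frame of dryer between -0.12 and 0.12 m and z of wet2 in the frame of dryer between 0.06 and 0.078 m and x of wet3 in the frame of dryer between -0.075 and 0.075 m and y of wet3 in the frame of dryer between -0.12 and 0.12 m and z of wet3 in the frame of dryer between 0.06 and 0.078 m and x of dry1 in the frame of tray between -0.051 and 0.051 m and y of dry1 in the frame of tray between -0.086 and 0.086 m and z of dry1 in the frame of tray between 0.004 and 0.021 m and x of dry2 in the frame of tray between -0.051 and 0.051 m and y of dry2 in the frame of tray between -0.086 and 0.086 m and z of dry2 in the frame of tray between 0.004 and 0.021 m and x of lid in the frame of dryer between -0.008 and 0.008 m and y of lid in the frame of dryer between -0.008 and 0.008 m and z of lid in the frame of dryer between 0.097 and 0.1035 m and angle between lid's own z axis and vertical below 0.04 rad and linear speed of each of wet1, wet2, wet3, dry1, dry2, lid below 0.02 m/s and contact force between the fingers and wet1 below 0.3 N and contact force between the fingers and wet2 below 0.3 N and contact force between the fingers and wet3 below 0.3 N and contact force between the fingers and dry1 below 0.3 N and contact force between the fingers and dry2 below 0.3 N and contact force between the fingers and lid below 0.3 N); the robot touches nothing.
It fails at once if the tin is shifted more than 3 cm (distance of tin from where it was at the start of the episode above 0.03 m).
It fails at once if the screwdriver is shifted more than 3 cm (distance of driver from where it was at the start of the episode above 0.03 m).
It fails at once if the oil bottle is shifted more than 3 cm (distance of oil from where it was at the start of the episode above 0.03 m).
Of wet1, wet2, wet3 only 2 to 3 are there at a start; the rules pass over those that are not, and their reading is None.
Of dry1, dry2 only 1 to 2 are there at a start; the rules pass over those that are not, and their reading is None.
At some moment in a run one of wet1, wet2, wet3 may be knocked a few centimetres aside while the robot is not near it.
Once in a run the grip may slacken for a moment while it holds something.
It also fails if it takes over 210 s, if anything falls off the work surface, if the arm or the gripper's body presses on something with over 40 N, if the wrist force passes 120 N, or if a joint passes its speed limit or range.

## Working session

There is one attempt and no reset: what is moved stays moved. The work goes in short steps, Python scripts to look and compute and a shell command to move; the robot and the scene stay as the last step left them, time stands still between calls to the robot, and variables do not carry over. Pictures are saved under pics/ and viewed, at most 14 in all, crops included, and the job is handed in when it is done.

```bash
ls; mkdir -p pics; python3 - <<'E'
from bench import manip
import cv2,numpy as np
print(manip.finger_overhang, manip.get_obs())
for n in("scene","top"):
    c=manip.camera(n); cv2.imwrite(f"pics/{n}0.png",c["color"][:,:,::-1]); print(n,c["intrinsics"],c["extrinsics"])
E
```

```text
bench.py
pics
shift.py
17.0 {'time': 0.0, 'joint_positions': array([ 9.64690261e-01,  1.81510207e-01,  1.60800970e+00, -1.39057138e-05,
        1.35383053e+00, -2.06252646e-01]), 'qd': array([-0.00216554, -0.00085237,  0.00029429, -0.00033664,  0.00066502,
       -0.00053887]), 'effort': array([ 1.13617931e-03, -4.33878815e+01, -3.41846967e+01,  7.02708936e-02,
        3.89576296e-02, -2.12884611e-04]), 'tcp_pos': array([223.49825169, 529.22269363, 254.82665179]), 'ee_rot': array([-3.41015856e-04,  1.98595951e-01,  9.80081056e-01, -8.10064196e-04]), 'contact_force': array([0.24737053, 0.4132783 , 0.16450416]), 'torque': array([-0.02409525, -0.02663459,  0.04154796]), 'gripper_force': 0.0, 'grip_width': 88.20380728783145}
scene [[483.13423791   0.         278.52051247]
 [  0.         483.13423791 203.68410371]
 [  0.           0.           1.        ]] [[-4.95089212e-01  7.45986776e-01 -4.45410374e-01  1.04530727e+03]
 [ 8.68779821e-01  4.18912294e-01 -2.64072173e-01  2.57919930e+02]
 [-1.04064674e-02 -5.17702829e-01 -8.55497216e-01  9.50622534e+02]
 [ 0.00000000e+00  0.00000000e+00  0.00000000e+00  1.00000000e+00]]
top [[430.04184457   0.         283.08367595]
 [  0.         430.04184457 207.25253869]
 [  0.           0.           1.        ]] [[-7.51431443e-03 -9.90104675e-01  1.40129468e-01  4.27021375e+02]
 [-9.99915560e-01  8.92551671e-03  9.44495055e-03 -5.29019133e+00]
 [-1.06022176e-02 -1.40046663e-01 -9.90088140e-01  1.11163368e+03]
 [ 0.00000000e+00  0.00000000e+00  0.00000000e+00  1.00000000e+00]]
```

View pics/scene0.png

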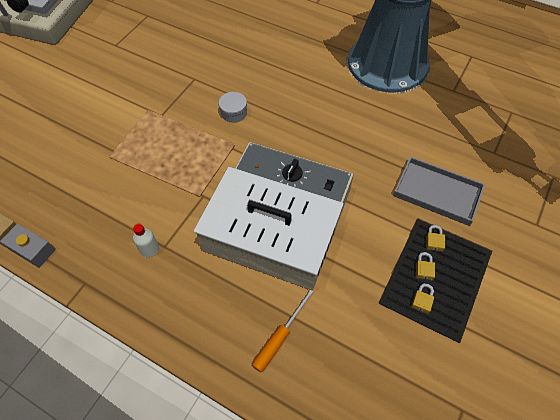

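View pics/top0.png

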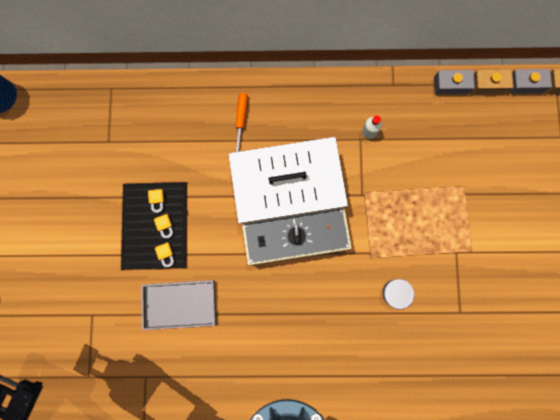

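The scene view shows the lidded dryer (268,215), dial (291,172), cork mat (172,150), tray (438,190), and three washed padlocks (436,239), (426,267), (424,299). In the top view they are the lid (289,180), dial (297,235), padlocks (156,200), (163,224), (164,252), tray (179,305), cork (418,221) and tin (399,294).

```bash
cat > h.py <<'E'
from bench import manip
import cv2,numpy as np
from scipy.spatial.transform import Rotation as R
def shot(n,save=None):
    c=manip.camera(n); im=np.ascontiguousarray(c["color"][:,:,::-1])
    if save: cv2.imwrite(f"pics/{save}.png",im)
    return dict(im=im,K=c["intrinsics"],E=c["extrinsics"],hsv=cv2.cvtColor(im,cv2.COLOR_BGR2HSV))
def ray(c,p):
    d=c["E"][:3,:3]@np.linalg.solve(c["K"],[p[0],p[1],1.]); return c["E"][:3,3],d/np.linalg.norm(d)
def plane(c,p,z):
    o,d=ray(c,p); return o+d*(z-o[2])/d[2]
def tri(a,pa,b,pb):
    o1,d1=ray(a,pa);o2,d2=ray(b,pb)
    t=np.linalg.lstsq(np.c_[d1,-d2],o2-o1,rcond=None)[0]
    p,q=o1+d1*t[0],o2+d2*t[1]; return (p+q)/2,np.linalg.norm(p-q)
def proj(c,P):
    E=np.linalg.inv(c["E"]); v=c["K"]@(E[:3,:3]@np.asarray(P,float)+E[:3,3]); return v[:2]/v[2]
def blobs(c,lo,hi,amin,roi=None,close=0):
    m=cv2.inRange(c["hsv"],lo,hi)
    if roi: k=np.zeros_like(m);x0,y0,x1,y1=roi;k[y0:y1,x0:x1]=1;m=m*k
    if close: m=cv2.morphologyEx(m,cv2.MORPH_CLOSE,np.ones((close,close)))
    cs=[q for q in cv2.findContours(m,cv2.RETR_EXTERNAL,cv2.CHAIN_APPROX_NONE)[0] if cv2.contourArea(q)>=amin]
    return sorted(cs,key=lambda q:-cv2.contourArea(q)),m
def cen(q):
    M=cv2.moments(q);return np.array([M["m10"],M["m01"]])/M["m00"]
def rot():
    q=manip.get_obs()["ee_rot"];return R.from_quat(q[[1,2,3,0]]).as_matrix()
def go(P,yaw=None):  # tool-axis shift to world point; yaw = world angle of tool x axis
    o=manip.get_obs();M=rot();d=M.T@(np.asarray(P,float)-o["tcp_pos"]);t=0
    now=np.arctan2(M[1,0],M[0,0])
    if yaw is not None: t=-((yaw-now+np.pi/2)%np.pi-np.pi/2)
    print("shift",d.round(1),"turn",round(t,3),"yaw now",round(now,3),"q6",o["joint_positions"][5].round(2))
E
python3 - <<'E'
from h import *
s=shot("scene");t=shot("top")
print(rot().round(3))
def show(n,c,lo,hi,a,roi,z,close=0):
    for q in blobs(c,lo,hi,a,roi,close)[0]:
        r=cv2.minAreaRect(q); W=[plane(c,p,z)[:2] for p in cv2.boxPoints(r)]
        print(n,cen(q).round(1),cv2.contourArea(q),plane(c,cen(q),z)[:2].round(1),"sides",np.linalg.norm(W[1]-W[0]).round(),np.linalg.norm(W[2]-W[1]).round(),"ang",np.degrees(np.arctan2(*(W[1]-W[0])[::-1])).round(1),"rectc",np.mean(W,0).round(1))
        print("   px",cv2.boxPoints(r).round(1).tolist())
show("lidT",t,(0,0,170),(180,40,255),3000,(215,125,360,235),106,9)
show("lidS",s,(0,0,150),(180,40,255),3000,(180,150,370,300),106,9)
show("handT",t,(0,0,0),(180,255,60),60,(255,165,320,192),140)
show("handS",s,(0,0,0),(180,255,70),60,(240,195,300,228),140)
show("brT",t,(18,120,120),(40,255,255),60,(120,180,190,272),24)
show("brS",s,(18,120,100),(40,255,255),60,(380,220,495,340),24)
show("matT",t,(0,0,0),(180,255,70),3000,(110,175,200,275),6,15)
show("trayT",t,(0,0,60),(180,70,190),2000,(130,270,225,340),22,7)
show("trayS",s,(0,0,60),(180,80,190),1500,(385,150,490,225),22,5)
show("corkT",t,(5,60,100),(30,255,255),100000,None,6)
a=cv2.resize(t["im"][205:270,235:360],None,fx=4,fy=4,interpolation=cv2.INTER_CUBIC)
b=cv2.resize(s["im"][135:215,230:360],None,fx=4,fy=4,interpolation=cv2.INTER_CUBIC)
b=b[:,:500]
cv2.imwrite("pics/dial0.png",np.vstack([a,b]))
E
```

```text
[[-0.921  0.389 -0.001]
 [ 0.389  0.921 -0.001]
 [ 0.    -0.001 -1.   ]]
lidT [287.1 180.1] 7588.5 [634.6  -5.7] sides 250.0 287.0 ang -1.2 rectc [632.2  -6.3]
   px [[226.5, 231.39999389648438], [229.8000030517578, 128.6999969482422], [348.29998779296875, 132.5], [345.0, 235.1999969482422]]
lidS [270.8 217.7] 9568.5 [641.6   0. ] sides 229.0 290.0 ang -163.3 rectc [618.  -15.2]
   px [[193.3000030517578, 230.89999389648438], [225.6999969482422, 141.89999389648438], [349.0, 186.6999969482422], [316.6000061035156, 275.79998779296875]]
handT [287.6 177. ] 108.0 [635.   -6.9] sides 82.0 13.0 ang -81.5 rectc [633.2  -6.4]
   px [[269.29998779296875, 177.60000610351562], [304.5, 172.10000610351562], [305.3999938964844, 177.8000030517578], [270.20001220703125, 183.3000030517578]]
handS [269.1 210.6] 290.5 [ 6.46e+02 -5.00e-01] sides 26.0 92.0 ang -164.5 rectc [649.7   0.7]
   px [[245.10000610351562, 210.6999969482422], [248.8000030517578, 199.60000610351562], [292.6000061035156, 214.1999969482422], [288.8999938964844, 225.3000030517578]]
brT [162.9 250.6] 188.5 [473.  309.5] sides 39.0 36
[... 1720 characters left out ...]
3]
   px [[121.0, 183.0], [186.0, 183.0], [186.0, 269.0], [121.0, 269.0]]
trayT [178.1 304.8] 3155.5 [338.7 268. ] sides 185.0 109.0 ang -87.0 rectc [339.3 268.7]
   px [[139.60000610351562, 284.6000061035156], [213.39999389648438, 280.1000061035156], [216.10000610351562, 324.8999938964844], [142.3000030517578, 329.29998779296875]]
trayS [440.2 189.5] 3347.0 [348.6 273.8] sides 129.0 188.0 ang -173.8 rectc [350.7 270.2]
   px [[391.8999938964844, 197.0], [407.5, 154.6999969482422], [486.0, 183.6999969482422], [470.3999938964844, 226.0]]
corkT [280.5 243. ] 191584.5 [490.9  12.6] sides 1524.0 914.0 ang -90.7 rectc [522.6  19.9]
   px [[-0.0, 63.0], [559.0, 63.0], [559.0, 419.0], [0.0, 419.0]]
```

View pics/dial0.png

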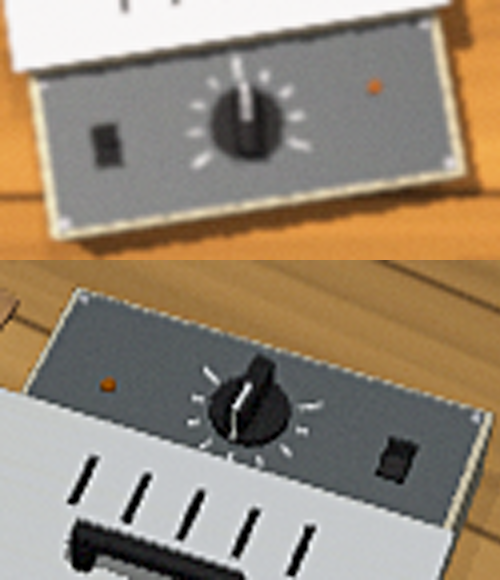

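The crop shows the dial centre at top-view px (296.5,235.5), with the pointer near mark 4 along the dryer's +x. Deck corners are at crop (35,75), (58,238), (462,170) and (435,18).

```bash
python3 - <<'E'
from h import *
s=shot("scene");t=shot("top")
def quad(c,lo,hi,roi,close=3,k=0):
    q=blobs(c,lo,hi,50,roi,close)[0][k]; h=cv2.convexHull(q)
    for e in np.arange(.01,.2,.005):
        a=cv2.approxPolyDP(h,e*cv2.arcLength(h,True),True)
        if len(a)<=4:break
    return a[:,0,:].astype(float)
def fit(W):
    W=np.array(W);c=W.mean(0)
    L=[np.linalg.norm(W[i]-W[i-1]) for i in range(4)]
    i=int(np.argmax(L)); d=(W[i]-W[i-1])/L[i]; d2=(W[(i+2)%4]-W[(i+1)%4]); d2/=np.linalg.norm(d2); y=d-d2
    y*= np.sign(y[1]); return c.round(1),np.round(L),"yaw(y-long) deg",(np.degrees(np.arctan2(y[1],y[0]))-90).round(1)
def both(n,a,b):
    # match by plane order
    wa=[plane(t,p,100) for p in a]; out=[]
    for p,w in zip(a,wa):
        j=min(range(len(b)),key=lambda j:np.linalg.norm(plane(s,b[j],100)-w)); P,e=tri(t,p,s,b[j]); out.append(P); print(n,p,b[j],P.round(1),round(e,1))
    if len(out)==4: print(n,fit([o[:2] for o in out]))
lT=quad(t,(0,0,200),(180,45,255),(215,125,360,235)); lS=quad(s,(0,0,195),(180,45,255),(180,150,370,300))
print(lT.tolist(),lS.tolist()); both("lid",lT,lS)
print("deckT",[plane(t,p,75)[:2].round(1) for p in [(243.75,223.75),(249.5,264.5),(350.5,247.5),(343.75,209.5)]])
dk=lambda x,y:(230+x/4,135+(y-260)/4)
print("deck corner tri",tri(t,(249.5,264.5),s,dk(487,412)),tri(t,(350.5,247.5),s,dk(82,291)))
print("dialT",plane(t,(296.5,235.5),84),"dialS",plane(s,dk(249,411),84))
for n,T,S,z in(("hand",quad(t,(0,0,0),(180,255,70),(262,165,315,192)),quad(s,(0,0,0),(180,255,70),(240,195,300,228)),140),):
    print(n,T.tolist(),S.tolist()); both(n,T,S)
for n,c,roi,lo,hi,z in(("tray",t,(130,270,225,340),(0,0,60),(180,70,190),22),("tray",s,(385,150,490,225),(0,0,60),(180,80,190),22)):
    Q=quad(c,lo,hi,roi,7);print(n,Q.tolist(),fit([plane(c,p,z)[:2] for p in Q]))
for n,c,roi in(("cork",t,(350,175,490,270)),("cork",s,(95,95,245,205))):
    f=cv2.GaussianBlur(c["hsv"],(5,5),0); print(n,f[220,418] if c is t else f[150,172])
br=[((162.9,250.6),(436.1,240.3)),((162,221.9),(426,268.6)),((155.1,195.7),(423.3,300.5))]
for a,b in br: print("brass",[np.round(v,1) for v in tri(t,a,s,b)])
a=cv2.resize(t["im"][175:275,115:195],None,fx=5,fy=5,interpolation=cv2.INTER_CUBIC)
b=cv2.resize(t["im"][180:265,355:480],None,fx=3,fy=3,interpolation=cv2.INTER_CUBIC)
b=np.pad(b,((0,245),(0,0),(0,0)));cv2.imwrite("pics/mats.png",np.hstack([a,b]))
E
```

```text
[[346.0, 205.0], [239.0, 222.0], [239.0, 131.0], [333.0, 137.0]] [[351.0, 175.0], [316.0, 273.0], [194.0, 231.0], [228.0, 167.0]]
lid [346. 205.] [228. 167.] [ 574.6 -145.7   98.9] 1.0
lid [239. 222.] [351. 175.] [524.7 105.2 184.2] 12.2
lid [239. 131.] [316. 273.] [732.3 122.8 160.7] 40.8
lid [333. 137.] [194. 231.] [ 741.  -118.4  102.5] 1.1
lid (array([643.1,  -9. ]), array([169., 256., 208., 241.]), 'yaw(y-long) deg', np.float64(6.7))
deckT [array([534.2, 100.2]), array([436.2,  86. ]), array([ 474.8, -156.4]), array([ 566.9, -142.7])]
deck corner tri (array([436.14783604,  87.02585438,  66.24220328]), np.float64(0.6346670143487427)) (array([ 474.19224122, -155.50305894,   66.63166684]), np.float64(4.593011048874522))
dialT [503.97906468 -27.04719629  84.        ] dialS [510.94738546 -22.51660535  84.        ]
hand [[305.0, 175.0], [272.0, 183.0], [269.0, 179.0], [304.0, 172.0]] [[249.0, 200.0], [289.0, 213.0], [289.0, 224.0], [249.0, 212.0]]
hand [305. 175.] [249. 212.] [648.2 -48.5  97.7] 0.9
hand [272. 183.] [289. 224.] [630.   32.9  91. ] 4.5
hand [269. 179.] [289. 224.] [637.2  38.2 106.8] 1.8
hand [304. 172.] [249. 212.] [653.1 -45.4 107.9] 1.9
hand (array([642.1,  -5.7]), array([ 6., 83.,  9., 85.]), 'yaw(y-long) deg', np.float64(11.7))
tray [[213.0, 281.0], [213.0, 325.0], [143.0, 329.0], [142.0, 285.0]] (array([338.6, 268.8]), array([178., 107., 173., 107.]), 'yaw(y-long) deg', np.float64(2.8))
tray [[410.0, 156.0], [484.0, 183.0], [470.0, 224.0], [394.0, 196.0]] (array([348.7, 270.9]), array([123., 177., 120., 173.]), 'yaw(y-long) deg', np.float64(4.0))
cork [ 17 147 244]
cork [ 16 125 189]
brass [array([473.5, 311.1,  17.6]), np.float64(0.4)]
brass [array([546.7, 315.7,  18.2]), np.float64(0.2)]
brass [array([614.9, 335.7,  18.5]), np.float64(0.2)]
```

View pics/mats.png

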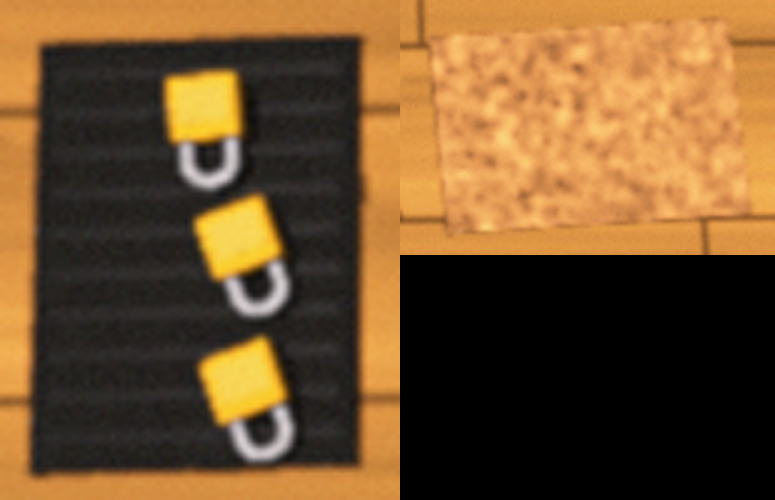

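Top crop: the three padlocks have their shackles toward −x, yawed 0° to 20° or so, on the mat at crop (40..360, 40..470). The cork corners are at crop (432,38), (722,20), (748,212) and (447,232). Dryer yaw is about 9° and its origin about (637.5,−4.5). All triangulated heights agree with the text within the blob biases.

```bash
python3 - <<'E'
from h import *
t=shot("top")
go((505.5,-25.5,200),0.157)
W=[plane(t,(355+(x-400)/3,180+y/3),6)[:2] for x,y in((432,38),(722,20),(748,212),(447,232))]
print("cork",np.round(W,1).tolist(),np.mean(W,0))
W=[plane(t,(115+x/5,175+y/5),6)[:2] for x,y in((40,45),(362,38),(360,465),(32,472))]
print("mat",np.round(W,1).tolist(),np.mean(W,0))
f=lambda x,y,z=24:plane(t,(115+x/5,175+y/5),z)[:2]
for a,b in(((203,106),(209,188)),((238,238),(262,317)),((243,380),(265,460))):
    A=f(*a);B=f(*b,18); print("lock",A.round(1),"shackle yaw",np.degrees(np.arctan2(*(B-A)[::-1])),np.linalg.norm(B-A))
E
```

```text
shift [-475.6 -401.6   55.6] turn -0.557 yaw now 2.742 q6 -0.21
cork [[619.9, -210.1], [633.4, -461.7], [467.5, -472.8], [452.6, -217.0]] [ 543.33590144 -340.40230674]
mat [[649.0, 425.4], [651.1, 255.9], [429.2, 251.6], [426.9, 419.5]] [539.03356856 338.10554483]
lock [612.6 332.8] shackle yaw -176.31430413560332 41.86477816249985
lock [544.2 312.5] shackle yaw -163.53119005143287 41.664377779695236
lock [472.1 307.7] shackle yaw -165.07104493322322 41.493199400981375
```

```bash
python3 shift.py '-48 -40 5 0.18 88;-96 -80 10 0.36 88;-143 -120 15 0.54 88;-190 -160 20 0.72 60;-238 -200 25 0.9 40;-285 -240 30 1.08 40;-333 -281 40 1.26 40;-380 -321 50 1.44 40;-428 -361 55.6 1.62 40;-475.6 -401.6 55.6 1.8 40;-475.6 -401.6 55.6 1.98 40;-475.6 -401.6 55.6 2.16 40;-475.6 -401.6 55.6 2.34 40;-475.6 -401.6 55.6 2.52 40;-475.6 -401.6 55.6 2.585 40;-475.6 -401.6 55.6 2.585 40' 20; python3 - <<'E'
from h import *
s=shot("scene","s1");t=shot("top","t1")
go((505.5,-25.5,107),.157)
a=cv2.resize(t["im"][170:270,235:360],None,fx=3,fy=3);b=cv2.resize(s["im"][135:235,230:355],None,fx=3,fy=3)
cv2.imwrite("pics/d1.png",np.hstack([a,b]))
E
```

```text
time: 2.35
tcp_pos: [505.6, -25.4, 200.2]
ee_rot: [0.0, 0.997, 0.079, 0.0]
contact_force: [0.2, -0.2, 0.3]
grip_width: 39.7
gripper_force: 0.0
shift [-0.1  0.1 93.1] turn 0.001 yaw now 0.158 q6 1.13
```

View pics/d1.png

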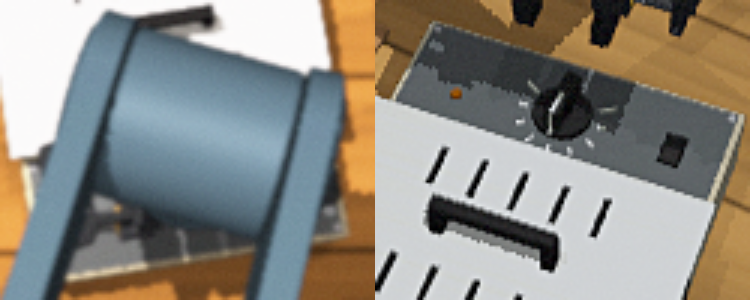

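The scene view shows the fingers straddling the dial axis above the deck, with the bar roughly along the dryer's x. I descend, grip and turn it anticlockwise.

```bash
python3 shift.py '0 0 45 0 40;0 0 80 0 40;0 0 93 0 40;0 0 93 0 40;0 0 93 0 0;0 0 93 0 0;0 0 93 0 0;0 0 93 0 0;0 0 93 0 0' 20; python3 - <<'E'
from h import *
o=manip.get_obs();print(o["torque"],o["grip_width"],o["contact_force"]);go((505.5,-25.5,107),.157)
E
```

```text
time: 3.58
tcp_pos: [506.8, -26.3, 108.2]
ee_rot: [0.001, 0.997, 0.078, 0.001]
contact_force: [1.8, -4.9, 4.8]
grip_width: 11.6
gripper_force: 19.9
[-0.78003479 -0.14264288 -0.00205613] 11.558552458968808 [ 1.79675443 -4.85310884  4.75016235]
shift [-1.2 -1.   1.2] turn -0.0 yaw now 0.157 q6 1.13
```

```bash
python3 shift.py '1 1.5 0 -0.1 0;1 1.5 0 -0.25 0;1 1.5 0 -0.43 0;1 1.5 0 -0.61 0;1 1.5 0 -0.79 0;1 1.5 0 -0.97 0;1 1.5 0 -1.15 0;1 1.5 0 -1.33 0;1 1.5 0 -1.51 0;1 1.5 0 -1.69 0;1 1.5 0 -1.8 0;1 1.5 0 -1.9 0;1 1.5 0 -1.9 0'; python3 - <<'E'
from h import *
o=manip.get_obs();print(o["torque"],o["grip_width"],o["contact_force"]);go((505.5,-25.5,107),.157)
E
```

```text
time: 5.2
tcp_pos: [505.6, -26.2, 106.9]
ee_rot: [-0.002, 0.516, 0.856, -0.0]
contact_force: [-4.9, -0.2, 4.9]
grip_width: 11.8
gripper_force: 19.9
[0.00325109 0.84517722 0.01759315] 11.8261890095811 [-4.89462977 -0.15675691  4.87633161]
shift [ 0.6  0.2 -0.1] turn -1.242 yaw now 2.056 q6 -0.77
```

```bash
python3 shift.py '0 0 0 -0.05 0;0 0 0 -0.1 0;0 0 0 -0.15 0;0 0 0 -0.2 0;0 0 0 -0.2 0'; python3 - <<'E'
from h import *
o=manip.get_obs();print(o["torque"],o["grip_width"],o["contact_force"]);go((505.5,-25.5,107),.157)
E
```

```text
time: 5.82
tcp_pos: [505.5, -26.2, 106.8]
ee_rot: [-0.002, 0.429, 0.903, -0.0]
contact_force: [-6.1, -0.6, 5.4]
grip_width: 11.7
gripper_force: 19.9
[-0.04446713  0.95056104 -0.02712795] 11.726235664484365 [-6.07226728 -0.60327695  5.43935812]
shift [ 0.5  0.4 -0.2] turn -1.044 yaw now 2.255 q6 -0.97
```

```bash
python3 shift.py '0 0 0 -0.05 0;0 0 0 -0.1 0;0 0 0 -0.15 0;0 0 0 -0.15 0'; python3 - <<'E'
from h import *
o=manip.get_obs();print(o["torque"],o["grip_width"],o["contact_force"]);go((505.5,-25.5,107),.157)
E
```

```text
time: 6.32
tcp_pos: [505.4, -26.1, 106.8]
ee_rot: [-0.002, 0.361, 0.933, 0.0]
contact_force: [-6.0, -0.2, 6.5]
grip_width: 13.2
gripper_force: 22.6
[ 0.0305132   0.96598426 -0.54725337] 13.160231919091698 [-6.00273591 -0.16960336  6.53179582]
shift [ 0.3  0.5 -0.2] turn -0.895 yaw now 2.404 q6 -1.12
```

The stop is felt: torque −0.55 N m with the bar wedging in the jaws. I release the dial and raise.

```bash
python3 shift.py '0 0 0 0 20;0 0 0 0 40;0 0 0 0 60;0 0 -60 0 60;0 0 -110 0.1 60;0 0 -110 0.28 60;0 0 -110 0.46 60;0 0 -110 0.64 60;0 0 -110 0.67 60'; python3 - <<'E'
from h import *
o=manip.get_obs();go((637,-4.5,180),1.728)
t=shot("top","t2");s=shot("scene","s2")
cv2.imwrite("pics/d2.png",np.hstack([cv2.resize(s["im"][135:255,190:355],None,fx=4,fy=4)]))
E
```

```text
time: 7.45
tcp_pos: [506.9, -26.7, 217.1]
ee_rot: [0.0, 0.646, 0.763, 0.0]
contact_force: [1.0, -0.2, 0.5]
grip_width: 60.2
gripper_force: 0.0
shift [  0.4 132.   37.2] turn 0.009 yaw now 1.737 q6 -0.45
```

View pics/d2.png

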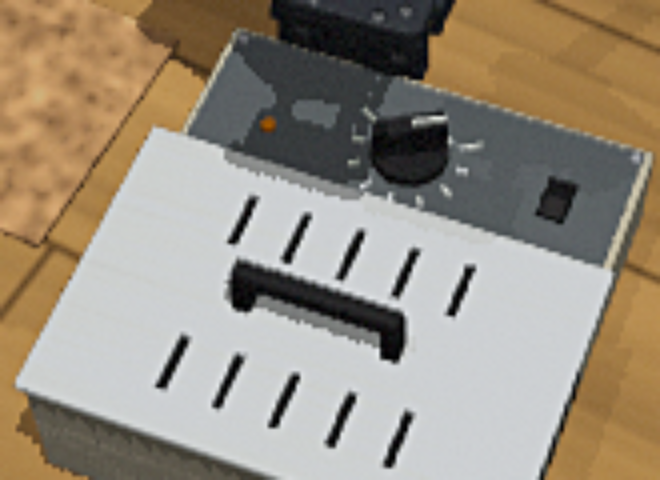

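The pointer now sits at the long mark 0 (crop 480,145), so the dial is off. Lid corners are at crop (155,128), (18,385) and (612,270), and the handle top centre is near (320,293).

```bash
python3 - <<'E'
from h import *
s=shot("scene")
f=lambda x,y,z:plane(s,(190+x/4,135+y/4),z)[:2]
A,B,C=f(155,128,106),f(18,385,106),f(612,270,106)
y=(C-A)/np.linalg.norm(C-A);print(A,B,C,np.linalg.norm(B-A),np.linalg.norm(C-A),"yaw",np.degrees(np.arctan2(-y[0],y[1])),"centre",(B+C)/2)
print("handle",f(320,293,140))
E
python3 shift.py '0 60 0 0 60;0 100 15 0 60;0.4 132 37 0 60;0.4 132 60 0 60;0.4 132 82 0 60;0.4 132 82 0 60;0.4 132 82 0 0;0.4 132 82 0 0;0.4 132 82 0 0;0.4 132 82 0 0;0.4 132 82 0 0' 40
```

```text
[ 577.92912433 -141.40837575] [ 742.40386995 -116.23695719] [538.58966056 110.6857067 ] 166.3897300207173 255.14509561319366 yaw 8.869513178866434 centre [640.49676525  -2.77562525]
handle [640.44279002  -1.63846946]
time: 8.98
tcp_pos: [637.2, -4.5, 135.4]
ee_rot: [0.0, 0.646, 0.763, 0.0]
contact_force: [1.6, 0.2, -0.2]
grip_width: 11.9
gripper_force: 1.2
```

```bash
python3 shift.py '0 0 0 0 0;0 0 0 0 0;0 0 -10 0 0;0 0 -30 0 0;0 0 -60 0 0;0 0 -90 0 0;0 0 -90 0 0' 50;  python3 - <<'E'
from h import *
go((543.3,-340.4,160),1.571+.055)
E
```

```text
time: 9.85
tcp_pos: [638.7, -4.8, 229.2]
ee_rot: [0.003, 0.646, 0.763, 0.002]
contact_force: [1.0, 0.1, -3.2]
grip_width: 11.3
gripper_force: 50.0
shift [-315.  -150.1   69. ] turn 0.111 yaw now 1.737 q6 -0.36
```

```bash
python3 shift.py '-45 -21 0 0 0;-90 -43 0 0.02 0;-135 -64 0 0.04 0;-180 -86 0 0.06 0;-225 -107 0 0.08 0;-270 -129 0 0.11 0;-300 -143 0 0.11 0;-315 -150 20 0.11 0;-315 -150 69 0.11 0;-315 -150 69 0.11 0'; python3 - <<'E'
from h import *
s=shot("scene","s3")
cv2.imwrite("pics/d3.png",cv2.resize(s["im"][80:260,90:330],None,fx=3,fy=3))
go((543.3,-340.4,51),1.571+.055)
E
```

```text
time: 11.1
tcp_pos: [537.7, -336.2, 149.3]
ee_rot: [-0.007, 0.687, 0.727, 0.0]
contact_force: [-0.7, 0.4, -3.5]
grip_width: 11.3
gripper_force: 50.0
shift [ -3.7   4.2 101.6] turn 0.002 yaw now 1.628 q6 -0.8
```

View pics/d3.png

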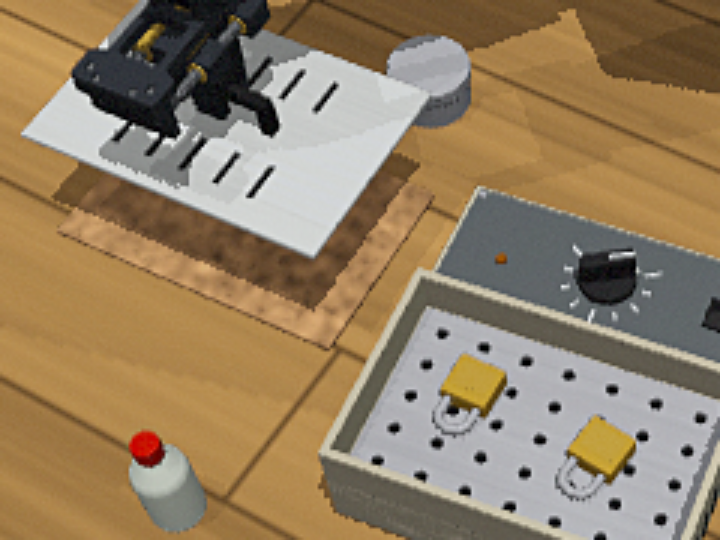

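The lid hangs level over the cork mat, clear of the tin. Two dried padlocks lie in the chamber at crop (475,385) and (600,450). I lower the lid.

```bash
python3 shift.py '-1 2 30 0 0;-2 4 60 0 0;-2 4 85 0 0;-2 4 92 0 0;-2 4 97 0 0;-2 4 100 0 0;-2 4 100 0 0';python3 - <<'E'
from h import *
go((543.3,-340.4,51),1.571+.055)
E
```

```text
time: 12.02
tcp_pos: [545.5, -342.0, 56.9]
ee_rot: [0.001, 0.687, 0.727, 0.0]
contact_force: [-0.6, 0.0, -3.7]
grip_width: 11.4
gripper_force: 50.0
shift [ 1.7 -2.1  5.9] turn 0.001 yaw now 1.627 q6 -0.8
```

```bash
python3 shift.py '1.7 -2 2 0 0;1.7 -2 4 0 0;1.7 -2 6 0 0;1.7 -2 8 0 0;1.7 -2 8 0 0';python3 - <<'E'
from h import *
go((543.3,-340.4,51),1.571+.055)
E
```

```text
time: 12.65
tcp_pos: [543.0, -340.2, 51.3]
ee_rot: [-0.0, 0.687, 0.727, -0.0]
contact_force: [-11.1, 7.3, 19.1]
grip_width: 11.1
gripper_force: 50.0
shift [-0.3  0.3  0.3] turn 0.001 yaw now 1.627 q6 -0.8
```

```bash
python3 shift.py '0 0 -2 0 0;0 0 -2 0 30;0 0 -2 0 60;0 0 -2 0 60;0 0 -50 0 60;0 0 -110 0 60;0 0 -140 0 60';python3 - <<'E'
from h import *
s=shot("scene","s4");t=shot("top","t4")
a=cv2.resize(t["im"][120:345,120:360],None,fx=2.6,fy=2.6);cv2.imwrite("pics/t4c.png",a)
for c,n in((t,"T"),(s,"S")):
    roi=(225,125,355,225) if n=="T" else (190,150,350,300)
    for q in blobs(c,(18,120,100),(40,255,255),60,roi)[0]: print(n,cen(q).round(1),cv2.contourArea(q),plane(c,cen(q),80).round(1),cv2.minAreaRect(q))
E
```

```text
time: 13.52
tcp_pos: [544.3, -341.2, 192.0]
ee_rot: [0.003, 0.687, 0.727, 0.0]
contact_force: [-0.1, 0.1, -0.8]
grip_width: 60.5
gripper_force: 0.0
T [312.  185.7] 171.5 [625.4 -66.5  80. ] ((312.0, 185.5), (13.0, 14.0), 90.0)
T [269.6 185.8] 164.5 [626.1  37.   80. ] ((269.3846435546875, 185.923095703125), (14.63609790802002, 13.395750999450684), 7.125016689300537)
S [239.8 268.6] 1769.5 [757.6  -3.4  80. ] ((236.0696258544922, 265.8406066894531), (139.49452209472656, 61.01214599609375), 42.83308410644531)
S [335.8 268.5] 1040.5 [665.6 159.3  80. ] ((329.4999694824219, 255.5), (86.99998474121094, 38.99999237060547), 90.0)
S [330.2 158.3] 391.5 [432.8  31.   80. ] ((322.0, 160.5), (21.0, 54.0), 90.0)
S [222.7 172.3] 381.5 [ 582.  -157.6   80. ] ((221.9097900390625, 174.81298828125), (12.206120491027832, 54.18075180053711), 34.508522033691406)
S [290.3 228.3] 226.5 [631.3  39.2  80. ] ((290.80767822265625, 228.53843688964844), (18.582456588745117, 14.976905822753906), 33.6900634765625)
S [247.2 206.8] 208.5 [630.9 -64.3  80. ] ((247.300048828125, 206.90003967285156), (16.546903610229492, 14.758047103881836), 26.56505012512207)
```

View pics/t4c.png

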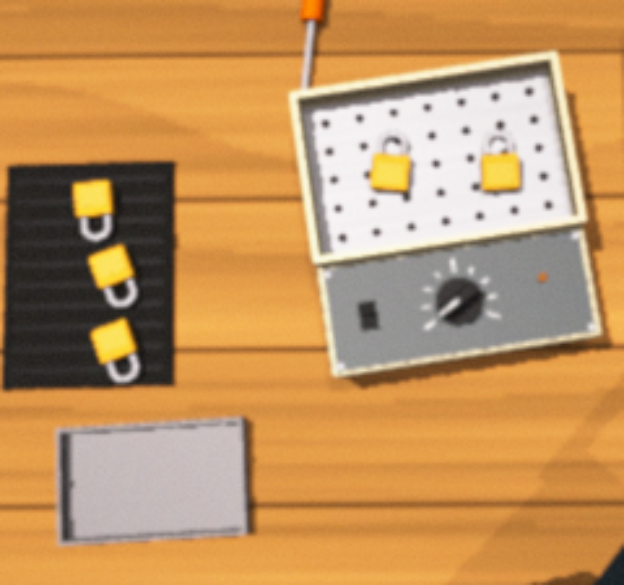

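Top crop: the dried padlocks are at (390,172) and (501,171), shackles toward +x. The washed ones are unmoved and the tray (152,480) is empty.

```bash
python3 - <<'E'
from h import *
s=shot("scene");t=shot("top")
for a,b in(((312,185.7),(247.2,206.8)),((269.6,185.8),(290.3,228.3))):
    P,e=tri(t,a,s,b);print("dry",P.round(1),round(e,1))
f=lambda x,y,z:plane(t,(120+x/2.6,120+y/2.6),z)[:2]
for a,b in(((501,171),(498,131)),((390,172),(395,134))):
    d=f(*b,74)-f(*a,80);print(f(*a,80),np.degrees(np.arctan2(d[1],d[0])),np.linalg.norm(d))
# chamber rim outer back corners, deck front corners
C=[f(292,93,100),f(557,55,100),f(588,220,100)];print("rim",np.round(C,1),"centre",(C[0]+C[2])/2)
T=[f(57,430,22),f(244,419,22),f(249,532,22),f(60,543,22)];print("tray",np.round(T,1),np.mean(T,0))
print("tray tri",tri(t,(213,281),s,(410,156)),tri(t,(143,329),s,(470,224)),tri(t,(213,325),s,(394,196)),tri(t,(142,285),s,(484,183)))
go((629,-65,180),np.radians(5))
E
```

```text
dry [627.1 -67.   72.2] 0.5
dry [627.7  37.4  72.4] 0.0
[625.28408893 -68.04427836] 2.615355390139063 39.792871343124176
[625.32467878  36.09364007] -6.978798032741524 38.05527192569811
rim [[ 697.1  126.3]
 [ 731.  -120.9]
 [ 575.2 -145.4]] centre [636.15393618  -9.57099668]
tray [[386.9 360. ]
 [396.  179.8]
 [290.2 173.4]
 [281.2 353.1]] [338.5647515  266.57469518]
tray tri (array([395.25027186, 175.44913143, 140.09881248]), np.float64(28.644744739764977)) (array([ 262.3513745 ,  397.8098019 , -165.73739167]), np.float64(34.83592990776467)) (array([ 273.90524934,  193.38833052, -171.35064767]), np.float64(42.619652405833314)) (array([388.90706921, 331.06059175, 143.68211126]), np.float64(23.593125128543715))
shift [269.9 101.2   7.8] turn 1.539 yaw now 1.627 q6 -0.8
```

```bash
python3 shift.py '30 11 0 0.18 56;60 22 0 0.36 56;90 34 0 0.54 56;120 45 0 0.72 56;150 56 0 0.9 56;180 67 0 1.08 56;210 79 0 1.26 56;240 90 0 1.44 56;270 101 5 1.582 56;270 101 30 1.582 56;270 101 60 1.582 56;270 101 60 1.582 56';python3 - <<'E'
from h import *
go((629,-66,82),np.radians(2.6))
E
```

```text
time: 15.22
tcp_pos: [625.4, -63.8, 122.9]
ee_rot: [-0.001, 1.0, 0.022, -0.005]
contact_force: [-0.3, -0.7, -0.4]
grip_width: 55.9
gripper_force: 0.0
shift [ 3.9  2.5 40.9] turn -0.0 yaw now 0.045 q6 1.24
```

```bash
python3 shift.py '1 1 15 0 56;1 1 30 0 56;1 1 36 0 56;1 1 36 0 56';python3 - <<'E'
from h import *
go((629,-66,82),np.radians(2.6))
s=shot("scene","s5")
cv2.imwrite("pics/d5.png",cv2.resize(s["im"][140:270,190:350],None,fx=4,fy=4))
E
```

```text
time: 15.72
tcp_pos: [629.5, -65.8, 91.6]
ee_rot: [-0.0, 1.0, 0.022, -0.0]
contact_force: [-0.5, 0.2, 0.4]
grip_width: 55.9
gripper_force: 0.0
shift [-0.5  0.2  9.6] turn -0.001 yaw now 0.045 q6 1.23
```

View pics/d5.png

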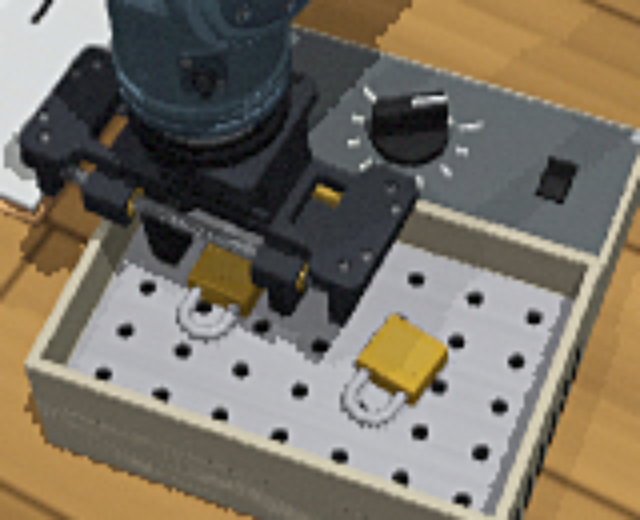

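The jaws straddle padlock A, with both fingers clear of walls. I go down, grip and lift.

```bash
python3 shift.py '0 0 5 0 56;0 0 9.5 0 56;0 0 9.5 0 0;0 0 9.5 0 0;0 0 9.5 0 0;0 0 9.5 0 0;0 0 0 0 0;0 0 -40 0 0;0 0 -100 0 0;0 0 -100 0 0' 40;python3 - <<'E'
from h import *
go((330,231.5,80),np.radians(3))
E
```

```text
time: 17.02
tcp_pos: [633.4, -66.7, 199.2]
ee_rot: [0.002, 1.0, 0.022, 0.006]
contact_force: [1.8, -0.4, -1.5]
grip_width: 35.6
gripper_force: 40.0
shift [-290.9 -312.   114.8] turn -0.007 yaw now 0.045 q6 1.23
```

```bash
python3 shift.py '-32 -35 0 0 0;-64 -69 0 0 0;-95 -104 0 0 0;-127 -138 0 0 0;-159 -173 0 0 0;-191 -207 0 0 0;-222 -242 0 0 0;-254 -276 20 0 0;-286 -310.5 60 0 0;-286 -310.5 111 0 0;-286 -310.5 111 0 0;-286 -310.5 111 0 0;-286 -310.5 111 0 0';python3 - <<'E'
from h import *
s=shot("scene","s6")
cv2.imwrite("pics/d6.png",cv2.resize(s["im"][100:250,330:530],None,fx=3,fy=3))
go((330,231.5,25),np.radians(3))
E
```

```text
time: 18.65
tcp_pos: [332.3, 231.7, 83.2]
ee_rot: [-0.001, 1.0, 0.022, 0.002]
contact_force: [0.2, 0.2, -1.3]
grip_width: 35.6
gripper_force: 40.0
shift [-2.3  0.2 58. ] turn -0.009 yaw now 0.044 q6 1.84
```

View pics/d6.png

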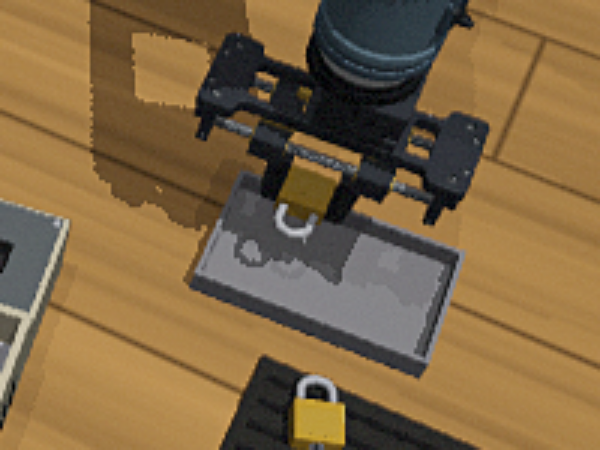

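Padlock A is held over the tray's low-y half. Tray rim corners are at crop (245,172), (192,275), (423,362) and (463,252).

```bash
python3 shift.py '-1 0 30 0 0;-1 0 48 0 0;-1 0 54 0 0;-1 0 57 0 0;-1 0 57 0 0';python3 - <<'E'
from h import *
s=shot("scene")
W=[plane(s,(330+x/3,100+y/3),22)[:2] for x,y in((245,172),(192,275),(423,362),(463,252))]
print(np.round(W,1).tolist(),np.mean(W,0))
go((330,231.5,25),np.radians(3))
E
```

```text
time: 19.32
tcp_pos: [330.0, 231.7, 24.8]
ee_rot: [-0.0, 1.0, 0.022, 0.001]
contact_force: [-0.2, 0.4, -1.3]
grip_width: 35.8
gripper_force: 40.0
[[295.0, 183.5], [405.5, 184.5], [393.2, 360.3], [285.1, 356.4]] [344.69081095 271.15937474]
shift [ 0.1  0.2 -0.2] turn -0.008 yaw now 0.045 q6 1.84
```

```bash
python3 shift.py '0 0 1.5 0 0;0 0 1.5 0 36;0 0 1.5 0 50;0 0 1.5 0 50;0 0 -40 0 50;0 0 -100 0 50;0 0 -155 0 50;0 0 -155 0 50';python3 - <<'E'
from h import *
go((629,38,110),np.radians(-7))
E
```

```text
time: 20.38
tcp_pos: [332.2, 232.6, 183.5]
ee_rot: [-0.001, 1.0, 0.023, 0.005]
contact_force: [-0.0, 0.7, -0.3]
grip_width: 50.1
gripper_force: 0.0
shift [287.  207.9  75.7] turn 0.167 yaw now 0.045 q6 1.84
```

```bash
python3 shift.py '41 30 0 0.02 56;82 59 0 0.04 56;124 89 0 0.07 56;165 119 0 0.09 56;206 148 0 0.12 56;247 178 0 0.14 56;289 207.5 5 0.167 56;289 207.5 40 0.167 56;289 207.5 70 0.167 56;289 207.5 70 0.167 56;289 207.5 70 0.167 56';python3 - <<'E'
from h import *
go((629,38,82),np.radians(-7))
s=shot("scene");t=shot("top","t7")
P=[(c["hsv"].shape and q) for c in(s,) for q in blobs(c,(18,120,100),(40,255,255),60,(385,220,455,340))[0]]
for q in P: print("wetS",cen(q).round(1),cv2.contourArea(q))
for q in blobs(t,(18,120,120),(40,255,255),60,(110,180,230,350))[0]: print("wet/dryT",cen(q).round(1),cv2.contourArea(q),plane(t,cen(q),24).round(1))
cv2.imwrite("pics/d7.png",cv2.resize(s["im"][140:340,190:500],None,fx=2.4,fy=2.4))
E
```

```text
time: 21.75
tcp_pos: [627.3, 37.2, 109.2]
ee_rot: [0.0, 0.998, -0.061, -0.0]
contact_force: [-0.2, 0.1, 0.6]
grip_width: 56.1
gripper_force: 0.0
shift [ 1.6 -1.  27.2] turn 0.0 yaw now -0.122 q6 1.56
wetS [394.  242.3] 616.0
wetS [418.  332.7] 285.0
wetS [423.2 300.7] 269.5
wetS [426.  269.2] 244.0
wetS [436.  240.9] 235.5
wetS [445.1 224.7] 115.0
wetS [394.2 324.6] 73.5
wet/dryT [142.3 340.4] 242.0 [253.8 353.2  24. ]
wet/dryT [194.3 242.6] 206.5 [492.7 230.5  24. ]
wet/dryT [114.5 241.4] 199.0 [497.3 433.5  24. ]
wet/dryT [163.1 250.6] 192.0 [473.1 308.9  24. ]
wet/dryT [162.1 221.9] 188.0 [545.9 313.8  24. ]
wet/dryT [155.2 195.8] 178.5 [613.6 333.9  24. ]
wet/dryT [196.3 204.5] 90.5 [590.  227.4  24. ]
```

View pics/d7.png

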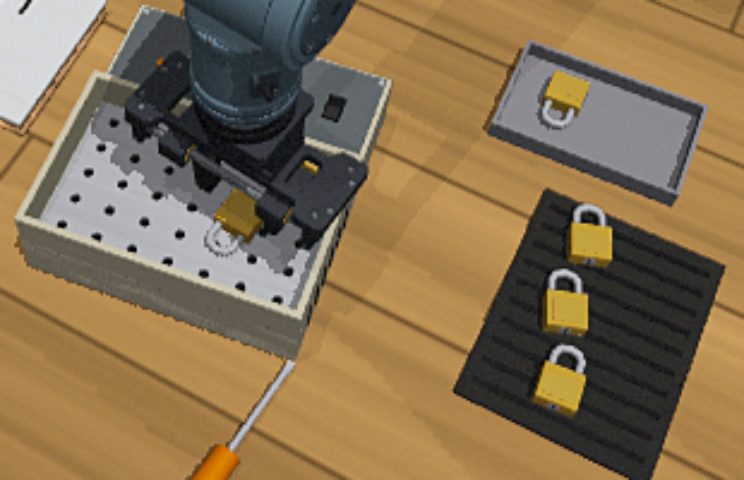

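Padlock A lies flat in the tray at crop (565,95), the jaws straddle B, and the washed ones are unmoved. Now I grip B.

```bash
python3 shift.py '1 -1 14 0 56;1 -1 26 0 56;1 -1 27 0 56;1 -1 27 0 0;1 -1 27 0 0;1 -1 27 0 0;1 -1 27 0 0;1 -1 20 0 0;1 -1 -30 0 0;1 -1 -75 0 0;1 -1 -75 0 0' 40;python3 - <<'E'
from h import *
go((326.5,304,80),np.radians(3))
E
```

```text
time: 23.22
tcp_pos: [631.0, 37.8, 189.3]
ee_rot: [0.0, 0.998, -0.061, 0.004]
contact_force: [0.5, -0.9, -2.2]
grip_width: 35.9
gripper_force: 40.0
shift [-335.6 -227.1  106.3] turn -0.174 yaw now -0.122 q6 1.57
```

```bash
python3 shift.py '-42 -28 0 -0.02 0;-83 -57 0 -0.04 0;-125 -85 0 -0.06 0;-166 -113 0 -0.09 0;-208 -142 0 -0.11 0;-250 -170 0 -0.13 0;-291 -199 10 -0.15 0;-333 -227 30 -0.174 0;-333 -227 80 -0.174 0;-333 -227 104 -0.174 0;-333 -227 104 -0.174 0;-333 -227 104 -0.174 0';python3 - <<'E'
from h import *
go((326.5,304,25),np.radians(3))
E
```

```text
time: 24.72
tcp_pos: [325.7, 303.9, 80.5]
ee_rot: [-0.0, 1.0, 0.026, 0.0]
contact_force: [1.2, 0.2, -0.9]
grip_width: 35.7
gripper_force: 40.0
shift [ 0.8 -0.  55.5] turn -0.001 yaw now 0.052 q6 2.0
```

```bash
python3 shift.py '1 0 30 0 0;1 0 48 0 0;1 0 54 0 0;1 0 57 0 0;1 0 57 0 0;1 0 57 0 36;1 0 57 0 50;1 0 57 0 50;1 0 10 0 50;1 0 -50 0 50;1 0 -100 0 50;1 0 -100 0 50';python3 - <<'E'
from h import *
s=shot("scene","s8");t=shot("top","t8")
W=[((155.2,195.8),(423.3,300.6),183.7),((162.1,221.9),(426,268.9),196.5),((163.1,250.6),(436.1,240.5),194.9)]
for a,b,y in W:
    P,e=tri(t,a,s,b); print(P.round(1),plane(t,a,24).round(1),plane(s,b,24).round(1))
go((475,309.5,60),np.radians(15)+np.pi)
go((547,314.5,60),np.radians(16.5)+np.pi)
go((615,334.5,60),np.radians(3.7)+np.pi)
for q in blobs(s,(18,120,100),(40,255,255),60,(385,150,495,340))[0]: print("S",cen(q).round(1),cv2.contourArea(q))
cv2.imwrite("pics/d8.png",cv2.resize(s["im"][140:340,190:500],None,fx=2.4,fy=2.4))
E
```

```text
time: 26.22
tcp_pos: [329.1, 305.4, 184.5]
ee_rot: [-0.002, 1.0, 0.026, 0.004]
contact_force: [-0.2, -0.7, -0.7]
grip_width: 50.1
gripper_force: 0.0
[614.8 335.8  17.6] [613.7 333.8  24. ] [617.7 335.2  24. ]
[546.8 315.9  17. ] [546.  313.9  24. ] [550.5 315.5  24. ]
[473.4 311.2  16.6] [473.1 309.   24. ] [477.9 310.7  24. ]
shift [148.5   2.2 120.3] turn -0.21 yaw now 0.052 q6 2.0
shift [220.6   1.  120.4] turn -0.236 yaw now 0.052 q6 2.0
shift [289.6 -15.5 120.5] turn -0.013 yaw now 0.052 q6 2.0
S [395.  236.9] 434.5
S [423.2 300.6] 266.0
S [487.5 283.8] 263.5
S [426.  268.7] 229.0
S [480.4 227.8] 224.5
S [436.1 240.2] 214.5
S [450.  157.5] 172.5
S [456.2 189.8] 166.5
S [425.9 176.8] 162.0
S [402.7 214.3] 126.0
S [487.7 209.3] 71.5
S [419.7 331. ] 66.0
```

View pics/d8.png

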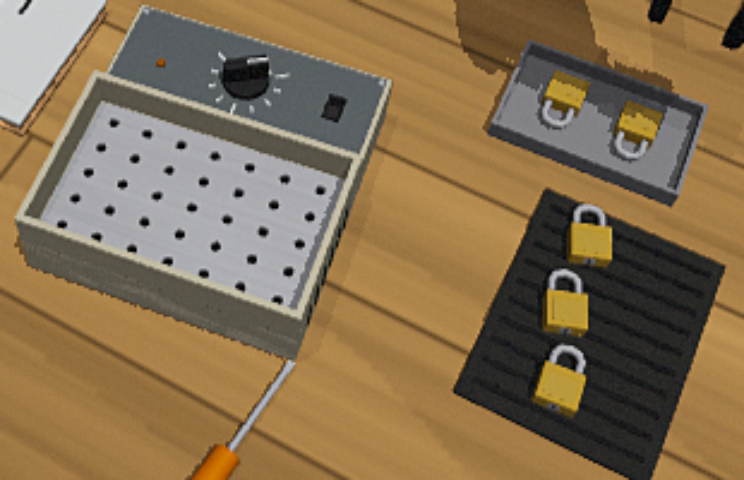

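Both dried padlocks lie flat in the tray at crop (565,95) and (638,125), and the chamber is empty. Now the washed one nearest the robot, at (475,309.5).

```bash
python3 shift.py '50 0 20 -0.07 56;100 0.5 60 -0.14 56;151 0.8 100 -0.21 56;151 0.8 120 -0.21 56;151 0.8 120 -0.21 56;151 0.8 120 -0.21 56';python3 - <<'E'
from h import *
go((475,309.5,26.5),np.radians(15)+np.pi)
s=shot("scene","s9")
cv2.imwrite("pics/d9.png",cv2.resize(s["im"][180:340,370:500],None,fx=3,fy=3))
E
```

```text
time: 27.08
tcp_pos: [476.4, 310.9, 59.7]
ee_rot: [0.0, 0.991, 0.131, -0.001]
contact_force: [-0.1, -0.6, -0.5]
grip_width: 56.0
gripper_force: 0.0
shift [-1.7  1.  33.2] turn 0.0 yaw now 0.262 q6 1.68
```

View pics/d9.png

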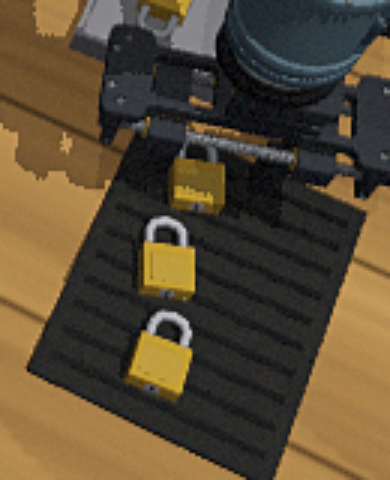

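The jaws are above the first washed padlock at crop (195,185) and the other two are undisturbed. I grip it.

```bash
python3 shift.py '0 1 16 0 56;0 1 30 0 56;0 1 33 0 56;0 1 33 0 0;0 1 33 0 0;0 1 33 0 0;0 1 33 0 0;0 1 25 0 0;0 1 -40 0 0;0 1 -100 0 0;0 1 -130 0 0;0 1 -130 0 0' 40;python3 - <<'E'
from h import *
go((658.3,-68.1,110),np.radians(9)+np.pi)
E
```

```text
time: 28.62
tcp_pos: [479.2, 310.7, 193.4]
ee_rot: [-0.001, 0.991, 0.131, 0.003]
contact_force: [-0.4, -0.1, -1.3]
grip_width: 36.2
gripper_force: 38.9
shift [ 74.4 412.3  83.6] turn 0.105 yaw now 0.262 q6 1.68
```

```bash
python3 shift.py '10 51 0 0.01 0;19 103 0 0.02 0;29 154 0 0.04 0;39 206 0 0.05 0;48 257 0 0.06 0;58 309 0 0.08 0;68 360 0 0.09 0;77 412 0 0.105 0;77 412 40 0.105 0;77 412 80 0.105 0;77 412 80 0.105 0;77 412 80 0.105 0';python3 - <<'E'
from h import *
go((658.3,-68.1,82),np.radians(9)+np.pi)
E
```

```text
time: 30.12
tcp_pos: [658.6, -67.9, 110.1]
ee_rot: [-0.0, 0.997, 0.078, -0.0]
contact_force: [-0.2, -0.6, -1.1]
grip_width: 36.0
gripper_force: 38.9
shift [-0.3  0.2 28.1] turn -0.0 yaw now 0.157 q6 1.13
```

```bash
python3 shift.py '0 0 15 0 0;0 0 24 0 0;0 0 28 0 0;0 0 29 0 0;0 0 29 0 0';python3 - <<'E'
from h import *
s=shot("scene","s10");cv2.imwrite("pics/d10.png",cv2.resize(s["im"][140:340,190:500],None,fx=2.4,fy=2.4))
E
```

```text
time: 30.75
tcp_pos: [658.6, -67.8, 83.4]
ee_rot: [0.0, 0.997, 0.079, -0.0]
contact_force: [-8.3, 0.4, 13.0]
grip_width: 36.0
gripper_force: 38.9
```

View pics/d10.png

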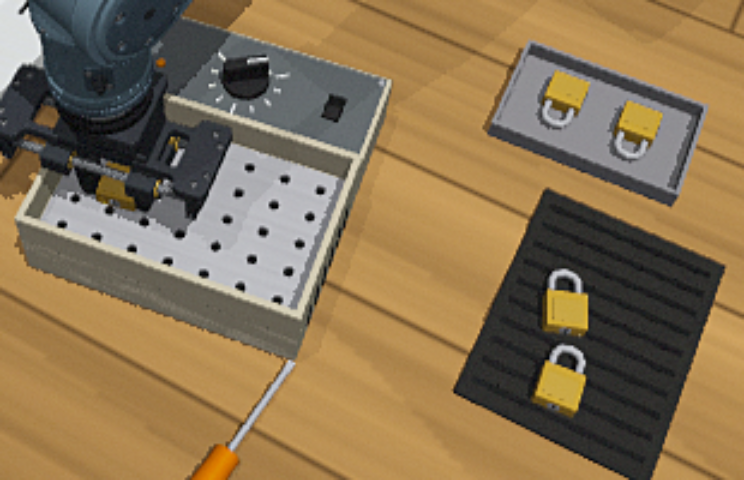

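The first washed padlock is on the chamber floor (contact felt at 83 mm) and two remain on the mat at crop (567,310) and (560,388). That was my last picture, so from here I work by numbers. I release it and go for the second.

```bash
cat >> h.py <<'E'
def locks(c,roi,zt,fl,ref=None):
    """brass centre on plane zt, shackle direction from bright grey pixels near it"""
    g=cv2.inRange(c["hsv"],fl,(180,45,255))
    for q in blobs(c,(18,120,100),(40,255,255),90,roi)[0]:
        if cv2.contourArea(q)>330: continue
        a=cen(q); yy,xx=np.nonzero(g); r=np.hypot(xx-a[0],yy-a[1]); k=(r>8)&(r<20)
        A=plane(c,a,zt); out=""
        if k.sum()>8:
            B=plane(c,(xx[k].mean(),yy[k].mean()),zt-6); out="shackle deg %.0f n %d"%(np.degrees(np.arctan2(*(B-A)[1::-1])),k.sum())
        print(a.round(1),cv2.contourArea(q),A[:2].round(1),out)
E
python3 shift.py '0 0 0 0 36;0 0 0 0 50;0 0 0 0 50;0 0 -40 0 50;0 0 -80 0 50;0 0 -100 0 50;0 0 -100 0 50';python3 - <<'E'
from h import *
t=shot("top","t11");s=shot("scene","s11")
print("T");locks(t,(110,175,200,275),24,(0,0,120));print("S");locks(s,(380,215,500,340),24,(0,0,120))
go((547,314.5,60),np.radians(16.5)+np.pi)
E
```

```text
time: 31.68
tcp_pos: [659.5, -68.3, 182.5]
ee_rot: [0.001, 0.997, 0.078, 0.001]
contact_force: [-0.1, 0.8, -0.0]
grip_width: 49.9
gripper_force: 0.0
T
[114.5 241.2] 201.5 [497.9 433.5] 
[193.6 241.9] 199.5 [494.3 232.2] 
[162.2 221.9] 191.5 [546.  313.7] shackle deg 42 n 133
[155.3 195.7] 179.0 [613.9 333.5] shackle deg -175 n 67
S
[423.1 300.8] 276.5 [618.4 335. ] shackle deg -175 n 68
[425.9 269.3] 249.0 [551.4 315.7] shackle deg -161 n 96
[471.  335.9] 104.0 [639.6 439.9] 
shift [ -49.5 -394.8  119.9] turn -0.131 yaw now 0.157 q6 1.13
```

```bash
python3 shift.py '-7 -56 0 -0.02 56;-14 -113 0 -0.04 56;-21 -169 0 -0.06 56;-28 -226 0 -0.08 56;-35 -282 0 -0.1 56;-42 -338 0 -0.12 56;-49.5 -395 20 -0.14 56;-49.5 -395 80 -0.14 56;-49.5 -395 121 -0.14 56;-49.5 -395 121 -0.14 56;-49.5 -395 121 -0.14 56';python3 - <<'E'
from h import *
go((548,314.5,26.5),np.radians(17)+np.pi)
E
```

```text
time: 33.15
tcp_pos: [548.4, 314.4, 60.6]
ee_rot: [-0.0, 0.989, 0.148, 0.0]
contact_force: [1.5, 0.0, -0.2]
grip_width: 56.2
gripper_force: 0.0
shift [-0.4 -0.3 34.1] turn -0.0 yaw now 0.297 q6 1.61
```

```bash
python3 shift.py '0 0 16 0 56;0 0 30 0 56;0 0 34 0 56;0 0 34 0 0;0 0 34 0 0;0 0 34 0 0;0 0 34 0 0;0 0 26 0 0;0 0 -40 0 0;0 0 -100 0 0;0 0 -130 0 0;0 0 -130 0 0' 40;python3 - <<'E'
from h import *
go((647.9,-2.9,110),np.radians(9)+np.pi)
E
```

```text
time: 34.65
tcp_pos: [549.7, 315.1, 193.8]
ee_rot: [-0.001, 0.989, 0.148, 0.003]
contact_force: [-0.2, 0.2, -1.9]
grip_width: 35.8
gripper_force: 39.1
shift [3.000e-01 3.328e+02 8.370e+01] turn 0.14 yaw now 0.297 q6 1.61
```

```bash
python3 shift.py '0 55 0 0.02 0;0 111 0 0.04 0;1 166 0 0.06 0;1 222 0 0.09 0;1 277 0 0.12 0;1.8 332.5 0 0.14 0;1.8 332.5 40 0.14 0;1.8 332.5 80 0.14 0;1.8 332.5 80 0.14 0;1.8 332.5 80 0.14 0';python3 - <<'E'
from h import *
go((647.9,-2.9,82.5),np.radians(9)+np.pi)
t=shot("top");s=shot("scene")
print("S");locks(s,(200,180,345,285),80,(0,0,250))
print("S");locks(s,(380,215,500,340),24,(0,0,120))
E
```

```text
time: 35.9
tcp_pos: [647.0, -2.8, 110.1]
ee_rot: [-0.0, 0.997, 0.078, -0.0]
contact_force: [0.5, 0.2, -0.2]
grip_width: 36.0
gripper_force: 39.1
shift [ 0.9  0.2 27.6] turn 0.0 yaw now 0.157 q6 1.23
S
[337.2 250.1] 306.5 [628.6 144.3] 
[333.4 275.1] 272.5 [680.2 161.5] 
[238.1 217.2] 132.0 [661.5 -67.6] 
[266.1 221.7] 127.5 [642.2 -11.7] 
S
[423.  300.8] 275.0 [618.4 334.8] shackle deg -175 n 64
```

```bash
python3 shift.py '0.5 0 15 0 0;0.5 0 24 0 0;0.5 0 28 0 0;0.5 0 28 0 0;0.5 0 28 0 36;0.5 0 28 0 50;0.5 0 28 0 50;0.5 0 -20 0 50;0.5 0 -60 0 50;0.5 0 -72 0 50;0.5 0 -72 0 50';python3 - <<'E'
from h import *
s=shot("scene","s12")
print("S");locks(s,(200,180,345,285),80,(0,0,250))
print("S");locks(s,(380,215,500,340),24,(0,0,120))
go((616,334.5,60),np.radians(4)+np.pi)
E
```

```text
time: 37.38
tcp_pos: [647.7, -3.0, 182.3]
ee_rot: [0.0, 0.997, 0.078, 0.001]
contact_force: [0.1, -0.7, -0.6]
grip_width: 50.0
gripper_force: 0.0
S
[333.3 275.7] 280.0 [681.4 161.8] 
[337.1 251.2] 273.5 [630.8 145.3] 
[268.8 226.6] 228.5 [649.5  -1.1] 
[239.6 216.3] 217.5 [658.2 -66.2] 
[203.9 206.1] 95.0 [ 673.9 -144.8] 
S
[422.9 300.9] 280.0 [618.7 334.8] shackle deg -175 n 64
[470.3 335.8] 96.0 [640.1 438.7] 
shift [  22.3 -338.   121. ] turn 0.087 yaw now 0.157 q6 1.23
```

```bash
python3 shift.py '4 -56 0 0.01 56;8 -113 0 0.03 56;11 -169 0 0.04 56;15 -225 0 0.06 56;19 -282 0 0.07 56;22.5 -338 0 0.087 56;22.5 -338 50 0.087 56;22.5 -338 100 0.087 56;22.5 -338 121 0.087 56;22.5 -338 121 0.087 56;22.5 -338 121 0.087 56';python3 - <<'E'
from h import *
go((616,334.5,26.5),np.radians(4)+np.pi)
E
```

```text
time: 38.8
tcp_pos: [618.3, 334.6, 63.0]
ee_rot: [-0.0, 0.999, 0.035, 0.001]
contact_force: [1.0, 0.7, 0.6]
grip_width: 56.1
gripper_force: 0.0
shift [-2.4 -0.1 36.5] turn -0.0 yaw now 0.069 q6 1.83
```

```bash
python3 shift.py '-1 0 16 0 56;-1 0 31 0 56;-1 0 35 0 56;-1 0 35 0 0;-1 0 35 0 0;-1 0 35 0 0;-1 0 35 0 0;-1 0 26 0 0;-1 0 -40 0 0;-1 0 -100 0 0;-1 0 -120 0 0;-1 0 -120 0 0' 40;python3 - <<'E'
from h import *
go((637.5,62.3,110),np.radians(9)+np.pi)
E
```

```text
time: 40.3
tcp_pos: [616.6, 334.6, 183.0]
ee_rot: [-0.0, 0.999, 0.035, 0.002]
contact_force: [0.3, 0.5, -2.5]
grip_width: 35.3
gripper_force: 39.8
shift [  1.6 273.2  72.7] turn -0.087 yaw now 0.07 q6 1.83
```

```bash
python3 shift.py '0 55 0 -0.02 0;0 110 0 -0.04 0;1 165 0 -0.06 0;2 220 0 -0.08 0;2 273 0 -0.087 0;2 273 40 -0.087 0;2 273 71 -0.087 0;2 273 71 -0.087 0;2 273 71 -0.087 0;2 273 71 -0.087 0';python3 - <<'E'
from h import *
go((637.5,62.3,82.5),np.radians(9)+np.pi)
E
```

```text
time: 41.55
tcp_pos: [637.8, 62.4, 111.4]
ee_rot: [0.0, 0.997, 0.079, 0.001]
contact_force: [-0.5, 0.1, -1.3]
grip_width: 35.7
gripper_force: 39.8
shift [-0.4  0.  28.9] turn 0.0 yaw now 0.157 q6 1.33
```

```bash
python3 shift.py '0 0 15 0 0;0 0 24 0 0;0 0 28 0 0;0 0 29 0 0;0 0 29 0 36;0 0 29 0 50;0 0 29 0 50;0 0 -20 0 50;0 0 -60 0 50;0 0 -80 0 50;0 0 -80 0 50';python3 - <<'E'
from h import *
s=shot("scene","s13");t=shot("top","t13")
print("S");locks(s,(200,180,345,285),80,(0,0,250))
print("S tray");locks(s,(400,150,490,215),22,(0,0,250))
print("S mat");locks(s,(380,215,500,340),24,(0,0,120))
# lid and handle on the cork (scene+top)
for c,n,roi in((s,"S",(90,80,245,210)),(t,"T",(350,160,490,275))):
    q=blobs(c,(0,0,170),(180,45,255),1500,roi,5)[0]
    for k in q[:2]:
        h=cv2.approxPolyDP(cv2.convexHull(k),8,True)[:,0]
        print(n,"lid",cv2.contourArea(k),h.tolist(),[plane(c,p.astype(float),22)[:2].round().tolist() for p in h])
    for k in blobs(c,(0,0,0),(180,255,70),60,roi)[0][:3]: print(n,"dark",cen(k).round(1),cv2.contourArea(k),plane(c,cen(k),56).round(1))
go((543,-340.2,100),1.627)
E
```

```text
time: 42.92
tcp_pos: [637.7, 62.1, 191.3]
ee_rot: [0.0, 0.997, 0.078, 0.001]
contact_force: [0.3, 0.3, -0.8]
grip_width: 50.1
gripper_force: 0.0
S
[332.8 275.2] 295.0 [681.  160.4] 
[336.8 251.3] 275.5 [631.4 144.8] 
[299.2 236.3] 232.0 [638.5  63.8] 
[268.7 226.6] 224.0 [649.4  -1.2] 
[239.7 216.2] 212.5 [658.  -66.1] 
[211.9 188.8] 143.0 [ 629.8 -154.3] 
S tray
[411.2 209.3] 199.0 [430.1 235.8] 
[456.2 189.9] 174.5 [332.  305.7] 
[425.9 177.1] 165.0 [332.3 233.2] 
[482.9 208.4] 91.5 [350.2 373.3] 
S mat
S lid 5743.5 [[147, 105], [233, 139], [198, 191], [107, 151]] [[470.0, -471.0], [456.0, -218.0], [623.0, -206.0], [635.0, -464.0]]
S dark [169.1 139.6] 194.0 [ 552.4 -330.9   56. ]
T lid 6749.0 [[467, 187], [473, 252], [371, 256], [366, 192]] [[629.0, -467.0], [463.0, -471.0], [456.0, -215.0], [619.0, -208.0]]
T dark [422.3 220.5] 81.0 [ 540.4 -337.5   56. ]
shift [-154.5  383.    88.5] turn -1.47 yaw now 0.157 q6 1.33
```

All three washed padlocks are in the chamber at (638,64), (649,−1) and (658,−66), both dried ones are in the tray, and the lid sits on the cork where I left it. Now I fetch the lid.

```bash
python3 shift.py '-18 45 0 -0.18 60;-36 90 0 -0.36 60;-54 134 0 -0.54 60;-72 179 0 -0.72 60;-90 224 0 -0.9 60;-108 268 0 -1.08 60;-126 313 0 -1.26 60;-145 358 0 -1.4 60;-154.5 383 0 -1.47 60;-154.5 383 50 -1.47 60;-154.5 383 88 -1.47 60;-154.5 383 88 -1.47 60;-154.5 383 88 -1.47 60';python3 - <<'E'
from h import *
go((543,-340.2,51.5),1.627)
E
```

```text
time: 44.65
tcp_pos: [544.3, -340.3, 102.3]
ee_rot: [-0.0, 0.687, 0.727, 0.0]
contact_force: [0.2, 0.7, 0.5]
grip_width: 60.1
gripper_force: 0.0
shift [ 0.2 -1.3 50.8] turn -0.0 yaw now 1.627 q6 -0.8
```

```bash
python3 shift.py '0 -1 25 0 60;0 -1 45 0 60;0 -1 50.5 0 60;0 -1 50.5 0 60;0 -1 50.5 0 0;0 -1 50.5 0 0;0 -1 50.5 0 0;0 -1 50.5 0 0;0 -1 50.5 0 0;0 -1 50.5 0 0;0 -1 50.5 0 0' 55;python3 - <<'E'
from h import *
go((543,-340.2,51.5),1.627)
E
```

```text
time: 46.02
tcp_pos: [543.2, -340.4, 51.7]
ee_rot: [0.0, 0.687, 0.727, 0.0]
contact_force: [0.1, 0.8, 0.3]
grip_width: 11.4
gripper_force: 55.0
shift [ 0.2 -0.2  0.2] turn -0.0 yaw now 1.627 q6 -0.8
```

```bash
python3 shift.py '0 0 -10 0 0;0 0 -40 0 0;0 0 -90 0 0;0 0 -140 0 0;0 0 -148 0 0;0 0 -148 0 0;0 0 -148 0 0';python3 - <<'E'
from h import *
go((638,-4.8,170),1.731)
E
```

```text
time: 46.9
tcp_pos: [541.9, -339.2, 196.6]
ee_rot: [-0.003, 0.687, 0.727, -0.0]
contact_force: [-0.4, 0.5, -3.9]
grip_width: 11.2
gripper_force: 55.0
shift [328.4 114.8  27.3] turn -0.104 yaw now 1.627 q6 -0.8
```

```bash
python3 shift.py '41 14 0 -0.01 0;82 28 0 -0.02 0;124 43 0 -0.04 0;165 57 0 -0.05 0;206 71 0 -0.06 0;247 85 0 -0.08 0;288 99 0 -0.09 0;310 107 0 -0.104 0;329.7 113.5 0 -0.104 0;329.7 113.5 15 -0.104 0;329.7 113.5 29 -0.104 0;329.7 113.5 29 -0.104 0;329.7 113.5 29 -0.104 0;329.7 113.5 29 -0.104 0';python3 - <<'E'
from h import *
go((638,-4.8,135.3),1.731)
s=shot("scene","s14")
k=blobs(s,(0,0,170),(180,45,255),2500,(150,120,370,300),5)[0][0]
h=cv2.approxPolyDP(cv2.convexHull(k),8,True)[:,0];print([plane(s,p.astype(float),141)[:2].round(1).tolist() for p in h])
E
```

```text
time: 48.65
tcp_pos: [638.4, -5.4, 171.3]
ee_rot: [0.001, 0.649, 0.761, 0.0]
contact_force: [-0.5, -0.5, -5.2]
grip_width: 11.1
gripper_force: 55.0
shift [ 0.7 -0.4 36. ] turn -0.001 yaw now 1.73 q6 -0.35
[[487.3, 102.2], [716.7, 136.6], [742.7, -119.8], [627.8, -138.5]]
```

```bash
python3 shift.py '0.5 -0.4 15 0 0;0.5 -0.4 24 0 0;0.5 -0.4 28 0 0;0.5 -0.4 31 0 0;0.5 -0.4 31 0 0;0.5 -0.4 31 0 0';python3 - <<'E'
from h import *
go((638,-4.8,135.3),1.731);print(manip.get_obs()["contact_force"],manip.get_obs()["torque"])
E
```

```text
time: 49.45
tcp_pos: [637.8, -4.4, 140.0]
ee_rot: [0.0, 0.648, 0.761, 0.0]
contact_force: [0.2, 0.5, -3.8]
grip_width: 11.0
gripper_force: 55.0
shift [-0.4  0.1  4.7] turn -0.0 yaw now 1.731 q6 -0.35
[ 0.21745964  0.45077819 -3.79829718] [-0.05646165  0.11124444  0.02518893]
```

```bash
python3 shift.py '0 0 2 0 0;0 0 4 0 0;0 0 5 0 0;0 0 6 0 0;0 0 6 0 0';python3 - <<'E'
from h import *
go((638,-4.8,135.3),1.731);print(manip.get_obs()["contact_force"],manip.get_obs()["torque"])
E
```

```text
time: 50.08
tcp_pos: [637.6, -4.4, 135.6]
ee_rot: [0.0, 0.648, 0.761, -0.0]
contact_force: [-8.2, 0.7, 9.3]
grip_width: 11.2
gripper_force: 55.0
shift [-0.4  0.3  0.3] turn 0.0 yaw now 1.731 q6 -0.35
[-8.19115162  0.7241693   9.27402064] [ 0.03753285  1.14409576 -0.02016263]
```

The lid is seated: contact at 135.6 mm against 135.4 mm originally. I release it and go to the dial.

```bash
python3 shift.py '0 0 -1.5 0 0;0 0 -1.5 0 30;0 0 -1.5 0 60;0 0 -1.5 0 60;0 0 -40 0 60;0 0 -80 0 60;0 0 -80 0 60;0 0 -80 0 60';python3 - <<'E'
from h import *
go((506,-26.4,160),2.25)
s=shot("scene","s15");t=shot("top","t15")
k=blobs(s,(0,0,170),(180,45,255),2500,(150,120,370,300),5)[0][0]
h=cv2.approxPolyDP(cv2.convexHull(k),8,True)[:,0];print(h.tolist(),[plane(s,p.astype(float),106)[:2].round(1).tolist() for p in h])
m=cv2.inRange(s["hsv"],(0,0,0),(180,255,70))[155:190,275:310];w=s["im"][155:190,275:310].min(2)
yy,xx=np.nonzero(w>170);print("white px",np.c_[xx+275,yy+155].tolist())
E
```

```text
time: 51.08
tcp_pos: [637.2, -4.3, 213.0]
ee_rot: [-0.0, 0.648, 0.761, -0.0]
contact_force: [0.3, 0.5, -0.6]
grip_width: 60.1
gripper_force: 0.0
shift [  -0.9 -133.    53.1] turn -0.519 yaw now 1.731 q6 -0.35
[[352, 173], [317, 273], [194, 231], [219, 183]] [[463.1, 95.4], [702.4, 135.6], [742.4, -117.4], [622.7, -137.0]]
white px [[296, 156], [297, 164], [298, 164], [299, 164], [300, 164], [301, 164], [293, 165], [294, 165], [295, 165], [302, 169], [302, 170], [305, 171], [306, 171], [307, 171], [308, 171], [309, 171], [304, 177], [305, 177], [306, 177], [282, 180], [280, 181], [281, 181], [300, 181], [301, 182], [281, 183], [282, 183], [287, 183], [301, 183], [302, 183], [281, 184], [282, 184], [283, 184], [284, 184], [285, 184], [287, 184], [294, 184], [280, 185], [281, 185], [282, 185], [283, 185], [284, 185], [285, 185], [286, 185], [287, 185], [288, 185], [289, 185], [294, 185], [295, 185], [280, 186], [281, 186], [282, 186], [283, 186], [284, 186], [285, 186], [286, 186], [287, 186], [288, 186], [289, 186], [290, 186], [291, 186], [292, 186], [279, 187], [280, 187], [281, 187], [282, 187], [283, 187], [284, 187], [285, 187], [286, 187], [287, 187], [288, 187], [289, 187], [290, 187], [291, 187], [292, 187], [293, 187], [294, 187], [295, 187], [279, 188], [280, 188], [281, 188], [282, 188], [283, 188], [284, 188], [285, 188], [286, 188], [287, 188], [288, 188], [289, 188], [290, 188], [291, 188], [292, 188], [293, 188], [294, 188], [295, 188], [296, 188], [297, 188], [298, 188], [279, 189], [280, 189], [281, 189], [282, 189], [283, 189], [284, 189], [285, 189], [286, 189], [287, 189], [288, 189], [289, 189], [290, 189], [291, 189], [292, 189], [293, 189], [294, 189], [295, 189], [296, 189], [297, 189], [298, 189], [299, 189], [300, 189], [301, 189], [302, 189]]
```

```bash
python3 shift.py '0 -45 0 -0.17 50;0 -90 0 -0.34 40;-1 -133 20 -0.51 40;-1 -133 53 -0.519 40;-1 -133 53 -0.519 40;-1 -133 53 -0.519 40';python3 - <<'E'
from h import *
s=shot("scene")
a,b=plane(s,(293,165.3),106),plane(s,(301,164),106);d=b-a;print("pointer yaw",np.arctan2(d[1],d[0]))
go((506,-26.4,107),2.25)
E
```

```text
time: 51.92
tcp_pos: [506.9, -26.6, 161.0]
ee_rot: [-0.0, 0.431, 0.902, -0.0]
contact_force: [0.1, 0.6, -0.2]
grip_width: 40.1
gripper_force: 0.0
pointer yaw 2.2779703770426383
shift [ 1.1 -0.9 54.5] turn -0.0 yaw now 2.25 q6 -0.97
```

```bash
python3 shift.py '0.5 -0.5 30 0 40;0.5 -0.5 50 0 40;0.5 -0.5 54 0 40;0.5 -0.5 54 0 40;0.5 -0.5 54 0 0;0.5 -0.5 54 0 0;0.5 -0.5 54 0 0;0.5 -0.5 54 0 0;0.5 -0.5 54 0 0' 20;python3 - <<'E'
from h import *
go((506,-26.4,107),2.25);o=manip.get_obs();print(o["torque"])
E
```

```text
time: 53.1
tcp_pos: [505.8, -26.7, 107.1]
ee_rot: [0.0, 0.431, 0.902, -0.0]
contact_force: [-2.5, -1.8, 5.8]
grip_width: 11.9
gripper_force: 20.0
shift [0.1 0.3 0.1] turn -0.0 yaw now 2.25 q6 -0.97
[-0.17742112  0.41473551 -0.09506527]
```

```bash
python3 shift.py '0 0 0 0.1 0;0 0 0 0.27 0;0 0 0 0.44 0;0 0 0 0.61 0;0 0 0 0.78 0;0 0 0 0.95 0;0 0 0 1.12 0;0 0 0 1.29 0;0 0 0 1.46 0;0 0 0 1.63 0;0 0 0 1.8 0;0 0 0 1.97 0;0 0 0 2.14 0;0 0 0 2.31 0;0 0 0 2.45 0;0 0 0 2.55 0;0 0 0 2.618 0;0 0 0 2.618 0;0 0 0 2.618 0';python3 - <<'E'
from h import *
go((506,-26.4,107),2.25-2.618);o=manip.get_obs();print(o["torque"],o["grip_width"])
E
```

```text
time: 55.48
tcp_pos: [505.5, -26.5, 107.0]
ee_rot: [0.0, 0.983, -0.183, -0.0]
contact_force: [-4.1, -0.2, 7.3]
grip_width: 12.1
gripper_force: 20.0
shift [ 0.5 -0.2  0. ] turn -0.0 yaw now -0.368 q6 1.65
[-0.07522555  0.78010234 -0.06737173] 12.096282382267844
```

Now I open, raise, back the arm away, and check the pointer and contents.

```bash
python3 shift.py '0 0 0 0 20;0 0 0 0 40;0 0 0 0 40;0 0 -50 0 40;0 0 -110 0 40;-40 40 -130 0 40;-40 90 -150 0 40;-40 140 -150 0 40;-40 140 -150 0 40;-40 140 -150 0 40';python3 - <<'E'
from h import *
s=shot("scene","s16");t=shot("top","t16")
for c,x0,y0 in((s,275,150),(t,280,218)):
    w=c["im"][y0:y0+36,x0:x0+36].min(2);_,lab,st,ce=cv2.connectedComponentsWithStats((w>140).astype(np.uint8))
    for i in range(1,len(st)):
        if st[i,4]<60: 
            p=ce[i]+(x0,y0);P=plane(c,p,106 if st[i,4]>5 else 76);d=P[:2]-(506,-26.4);print(p.round(1),st[i,4],"yaw",np.arctan2(d[1],d[0]).round(2),"r",np.linalg.norm(d).round(1))
    print()
k=blobs(s,(0,0,170),(180,45,255),2500,(150,120,370,300),5)[0][0]
print([p.tolist() for p in cv2.approxPolyDP(cv2.convexHull(k),8,True)[:,0]])
locks(s,(400,150,490,215),22,(0,0,250))
E
```

```text
time: 56.72
tcp_pos: [418.0, -142.4, 256.4]
ee_rot: [-0.0, 0.983, -0.184, -0.0]
contact_force: [-0.5, -0.6, -0.1]
grip_width: 40.0
gripper_force: 0.0
[276. 150.] 1 yaw -2.11 r 71.4
[280. 151.] 1 yaw -2.21 r 64.8
[283. 152.] 1 yaw -2.3 r 59.7
[293. 155.] 1 yaw -2.7 r 48.1
[296. 156.] 1 yaw -2.85 r 46.2
[299. 157.] 1 yaw -3.0 r 45.5
[303. 158.] 1 yaw 3.08 r 47.1
[306. 159.] 1 yaw 2.93 r 48.9
[309. 160.] 1 yaw 2.8 r 51.6
[282.3 163.7] 7 yaw -1.16 r 20.8
[288.3 167.8] 14 yaw -0.23 r 11.6
[279.2 169.2] 4 yaw -1.37 r 28.9
[307. 171.] 5 yaw 2.2 r 33.9
[277.8 175.2] 4 yaw -0.83 r 31.6
[284.3 176.3] 3 yaw -0.5 r 19.2
[305.2 177.2] 4 yaw 1.68 r 32.0
[280.4 183.5] 50 yaw 0.05 r 54.6
[301.  182.2] 4 yaw 1.17 r 32.6
[294.3 184.7] 3 yaw 0.68 r 32.5

[314.  219.5] 4 yaw -0.87 r 57.2
[310. 222.] 1 yaw -0.83 r 45.9
[312.  223.5] 2 yaw -0.96 r 47.3
[313.5 228.5] 4 yaw -1.23 r 44.7
[314. 234.] 1 yaw -1.53 r 43.0
[314.5 248. ] 2 yaw -2.2 r 54.0

[[249, 142], [352, 173], [317, 273], [194, 231]]
[456.3 189.7] 172.5 [331.5 305.7] 
[425.9 177. ] 163.0 [331.8 233.1]
```

```bash
python3 - <<'E'
from h import *
s=shot("scene");print(proj(s,(505.8,-26.5,106)))
w=s["im"][155:185,280:300].min(2);_,lab,st,ce=cv2.connectedComponentsWithStats((w>125).astype(np.uint8))
for i in range(1,len(st)):
    if 8<=st[i,4]<60:
        yy,xx=np.nonzero(lab==i);P=np.array([plane(s,(x+280.,y+155.),106)[:2] for x,y in zip(xx,yy)]).astype(np.float32)
        v=cv2.fitLine(P,cv2.DIST_L2,0,.01,.01).ravel();print(st[i],P.mean(0),"yaw",np.arctan2(v[1],v[0]))
E
```

```text
[291.92351992 164.42348878]
[ 5 10  8  7 17] [517.1394   -29.102852] yaw -0.33314005
[ 0 24  8  6 19] [556.62335 -21.13739] yaw 1.4950192
```

The pointer measures −0.33 rad against −0.37 wanted, well inside tolerance. The lid is seated and the arm is clear, so I hand in.

```bash
python3 -c "
from bench import manip
print(manip.close_job())"
```

```text
the job is handed in; nothing more can be done
None
```

The job is handed in: both dried padlocks are in the tray, all three washed ones are in the chamber, the lid is seated and the dial is at mark 5; I never moved the arm against the tin, screwdriver or oil bottle, though I took no final position check of those three.

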